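# Pack and seal the silver deposit box

### The arm

A 6-joint arm with a two-finger parallel gripper is mounted at the origin on the work surface. World frame = base frame: x ahead of the robot, y to its left, z up, the work surface at z = 0. Lengths are in m, angles in degrees, forces in N, time in s.
With the tool pointing down it reaches from about 0.275 to 0.75 m from the base axis. Payload 10.2 kg.
Tool frame: the origin (TCP) lies midway between the tips of the shut fingers; the grasp point (between the pads) lies 19 mm behind it (r.grip_point_offset is the distance from the TCP to the grasp point, in m); y points along the fingers, x is the direction in which the jaws open and shut, and the axes are right-handed (so a half turn about y gives the same grasp; the last joint's range is limited). The gripper opens to 85 mm and grips with 20 to 120 N. Pads are 22 mm wide; open, the fingers measure 114 mm over their backs; the gripper's body (76 mm by 85 mm) begins 54 mm behind the grasp point. The pads swing forward as they close: fully open they stand 13 mm farther back than shut.
Start: joints at [52.804, 17.928, 85.812, -0, 76.261, -12.8], TCP at [0.217, 0.478, 0.231] pointing down, gripper open.
Joint ranges: [-168.41, 168.41], [-55.51, 124.54], [10.69, 146.95], [-70.63, 250.63], [1, 178], [-165.06, 165.06]. Speed limits (degrees/s): [136.94, 136.94, 172.46, 180, 180, 180].

### API

Orientations are given as a 3x3 rotation matrix whose columns are the frame's x, y, z axes.
In Python, from cell import r gives the robot as it stands.
- The arm moves only by the tool send_rows, never from a script. Its argument "commands" is a list that holds one entry, the list of rows, each a list of 4 numbers: the shift along the tool's x, y, z in mm, then the turn about the tool's y in rad. In form: [[[tx, ty, tz, turn], ...]]. A call has 1 to 8 rows; each row shifts and turns the commanded pose from where the row before left it, along the tool's axes as they then stand; what a row does not reach is not made up. A row lasts 1/12 s, in which the tool goes at most 41.7 mm and 7.16 degrees, less where a joint would pass 70% of its speed; a pose out of reach is approached as far as the arm can. A call with a gripper value outside its range is refused whole. "gripper" is the opening, from 0 (shut) to 1 (fully open), set as the call begins (left out, the last holds). The fingers move at their own pace and stop on an object; "newtons" is the grip in N (left out, the last holds). Time passes only in rows, so rows that do not move let the fingers close. It gives the time, the measured TCP pose, the force and the opening at its end, in the units of the state.
- r.state(): the state, without advancing time (a new reading comes with each control period).
- r.get_image(name): name is "side" or "top"; returns a dict with "img" (420x560x3 uint8, red, green, blue), "z_map" (420x560 float32, m along the optical axis (not along the pixel's ray), 0 where there is no reading), "fx", "fy", "cx", "cy" (pixels), "dist" ([k1, k2, p1, p2, k3] as OpenCV has them; the pictures are not rectified), "xyz" and "attitude" of the camera in the world. Camera axes: x right, y down, z forward; pixel columns grow to the right and rows downward; lengths in m; the calibration is good to about 2 mm. A picture is of the moment at which its call begins.
- r.job_done(): hands the job in, once; it reports no verdict.
The state is a dict: "time": time; "joints": joint angles; "qvel": joint speeds; "tau": joint torques, N m; "tcp_pos": TCP position; "tcp_rot": TCP orientation; "wrist_force": force on the tool from outside, world axes, zero at the start; "moment": the same for the moment, N m; "gripper_width": finger opening in m.
Only numpy, scipy, OpenCV 4.12 (cv2) and the standard library are available. Lean on these libraries where they do the work, as an engineer would, in place of code of your own. Each camera call takes 0.05 s, during which the arm holds its last target.

### The job

Pack the bolted-down deposit box for collection: with its cover slid back, lay the two large silver bars flat on the bottom side by side, lay the separator board flat on them with its grip rib up, then lay every small bar on the desk flat on the separator. Slide the cover fully shut, and only then turn the castle nut clockwise until it is snug (yellow stripe on nut meets yellow stripe on seat) and go on just far enough to bring the first slot into line with the seal hole in the stud. Leave the calculator where it is.

Things in the scene. Friction and masses are not known exactly. Their poses are not given: they have to be found in the camera images.
- box: grey steel box, open on top, fixed to the desk, place and yaw vary. Origin: centre of the compartment's underside, at desk level. x: the way the cover opens, away from the nut; y: across; z up. Outside 152 (x) x 208 (y) mm, inside 140 x 196, floor 6 thick, wall tops at 52. Cover rails along y +-107, tops at 59, run back to x = 230
- seat (a point): centre of the round seat under the castle nut (radius 44 mm, top at 64 mm above the desk, this point), on the nut's axis, at box x -120, y 60 mm, on a lug in front of the box. A flat strap from the seat reaches over the cover's front edge to box x -62 (y 40 to 80, z 60 to 64 mm). Its yellow stripe points to box -x
- cover (a joint): flat aluminium cover 152 x 206 x 5 mm, sliding on the box, opening to box +x; value in m: 0 fully shut, 0.150 fully open; compartment clear from about 0.140. Top 58 mm above the desk. Needs about 2 N, stays where left. Starts open by 0.07 to 0.145
- cover_handle (a point): centre of the top of the cover's black upright block handle: 30 mm (box y) x 20 mm (box x), standing 40 mm above the cover, top 98 mm above the desk. At box x = -40 mm when shut
- nut (a joint): castle nut, hexagon 54 mm across flats, 64 to 94 mm above the desk, slotted crown (radius 23) to 104; keeps its height. Value in rad, grows clockwise seen from above: 0 = snug, yellow stripe on one flat meets the seat's stripe; negative = loose. Starts -1.9 to -0.8. Needs 0.25 N m, stays. A flat's heading = box yaw - value (mod 60 deg). First slot lines up 0.25 to 0.9 past snug
- nut_slot0 (a point): on the nut axis at slot height (99 mm above the desk), turns with the nut; its x axis runs along one opposite pair of the six slots (8 mm wide; slots are in the middle of the flats)
- nut_slot1 (a point): as nut_slot0, for the second pair of slots (60 degrees on)
- nut_slot2 (a point): as nut_slot0, for the third pair of slots (120 degrees on)
- stud: dark steel stud through the nut, 21 mm thick, fixed (does not turn), top 110 mm above the desk. Origin on the nut axis at 64 mm; its x axis runs along the cross-drilled seal hole (6 mm), also shown by a yellow line across the stud's end
- large1: large silver bar 105 x 42 x 18 mm, about 0.75 kg; its origin is the centre of its underside, x along its length, y across its width, z up
- large2: the other large silver bar, same as large1
- separator: grey plastic separator board 130 (x) x 186 (y) x 5 mm, about 0.16 kg, with a grip rib in the middle of its top: 45 mm along x, 12 mm thick in y, 16 mm high (top 21 mm above the board's underside). Origin: centre of the underside. Fits in the compartment with its x along the box's x, either way round, 5 mm free on each side
- small1: small silver bar 62 x 36 x 16 mm, about 0.36 kg (one to three are there); its origin is the centre of its underside, x along its length, y across its width, z up
- small2: small silver bar 62 x 36 x 16 mm, about 0.36 kg (one to three are there); its origin is the centre of its underside, x along its length, y across its width, z up
- small3: small silver bar 62 x 36 x 16 mm, about 0.36 kg (one to three are there); its origin is the centre of its underside, x along its length, y across its width, z up
- calculator: desk calculator 150 x 110 x 20 mm, bystander; origin under its centre
Mind the look-alikes: they are no part of the job. Of the things shaped like the separator, the grey one is meant. Leave any brown look-alike of the small1 alone.

How it is judged:
By the outcome, as a careful person would: the job done as asked, in the order asked, and still so for the second after the job is handed in, with the robot touching nothing.
Of small1, small2, small3 only 1 to 3 are there at a start; the rules pass over those that are not, and their reading is None.
At some moment in a run one of small1, small2, small3 may be knocked a few centimetres aside while the robot is not near it.
It also fails if it takes over 210 s, if anything falls off the work surface, if the arm or the gripper's body presses on something with over 40 N, if the wrist force passes 120 N, or if a joint passes its speed limit or range.

## Working session

There is one attempt and no reset: what is moved stays moved. The work goes in short steps, Python scripts to look and compute and a tool call to move; the robot and the scene stay as the last step left them, time stands still between calls to the robot, and variables do not carry over. Pictures are saved under pics/ and viewed, and the job is handed in when it is done.

Besides the shell and the picture viewer there is one more tool, called after "Emit:" as name(argument=value, ...), one argument or row to a line, values as JSON. send_rows: Moves the arm, as the interface text tells. Its arguments: {"type":"object","properties":{"commands":{"type":"array"},"gripper":{"type":"number"},"newtons":{"type":"number"}},"required":["commands"]}

```bash
ls; mkdir -p pics; cat > h.py <<'E'
from cell import r
import numpy as np, cv2
def cam(name):
    d=r.get_image(name); d['K']=np.array([[d['fx'],0,d['cx']],[0,d['fy'],d['cy']],[0,0,1.]]); d['dist']=np.array(d['dist'],float)
    d['R']=np.array(d['attitude'],float); d['t']=np.array(d['xyz'],float); return d
def rays(d,px):
    px=np.array(px,float).reshape(-1,1,2)
    n=cv2.undistortPoints(px,d['K'],d['dist']).reshape(-1,2)
    return np.c_[n,np.ones(len(n))]@d['R'].T
def onplane(d,px,z):
    v=rays(d,px); s=(z-d['t'][2])/v[:,2]; return d['t']+v*s[:,None]
def proj(d,P):
    P=(np.array(P,float).reshape(-1,3)-d['t'])@d['R']
    q,_=cv2.projectPoints(P,np.zeros(3),np.zeros(3),d['K'],d['dist']); return q.reshape(-1,2)
def save(d,fn): cv2.imwrite('pics/'+fn,d['img'][:,:,::-1])
def cloud(d):
    H,W=d['z_map'].shape
    u,v=np.meshgrid(np.arange(W),np.arange(H))
    n=cv2.undistortPoints(np.c_[u.ravel(),v.ravel()].astype(float).reshape(-1,1,2),d['K'],d['dist']).reshape(-1,2)
    z=d['z_map'].reshape(-1,1).astype(float)
    P=(np.c_[n,np.ones(len(n))]*z)@d['R'].T+d['t']; P[z[:,0]<=0]=np.nan
    return P.reshape(H,W,3)
E
python3 - <<'E'
from h import *
for n in('side','top'):
    d=cam(n); save(d,n+'0.png'); print(n,d['t'],d['R'].round(3).tolist(),d['fx'],d['dist'])
print(r.state()); print(r.grip_point_offset)
E
```

```text
pics
side [ 0.17611442 -0.71700338  1.03042002] [[0.916, -0.298, 0.267], [-0.4, -0.688, 0.605], [0.004, -0.661, -0.75]] 454.19278141147555 [-0.03551236  0.          0.          0.          0.        ]
top [0.1805888  0.04176463 1.91691271] [[0.01, -0.98, 0.199], [-1.0, -0.011, -0.006], [0.008, -0.199, -0.98]] 530.3997098900481 [-0.05771063  0.          0.          0.          0.        ]
{'time': 0.1, 'joints': array([ 5.28054900e+01,  1.79536815e+01,  8.58462899e+01, -2.92872899e-03,
        7.62607187e+01, -1.27977621e+01]), 'qvel': array([-0.0028198 , -0.1288758 , -0.06680071, -0.05136445, -0.02852291,
       -0.10630326]), 'tau': array([ 3.34771488e-03, -4.12900472e+01, -2.60141122e+01, -1.12258554e-04,
        3.06962058e-03, -2.39069880e-05]), 'tcp_pos': array([0.21672711, 0.47794642, 0.23083726]), 'tcp_rot': array([[ 4.13041345e-01, -6.00782607e-04, -9.10712077e-01],
       [ 9.10711677e-01, -8.73795811e-04,  4.13041739e-01],
       [-1.04392469e-03, -9.99999438e-01,  1.86225939e-04]]), 'wrist_force': array([-0.64402498, -0.60644316, -0.01123043]), 'moment': array([-0.01280553, -0.00555739, -0.03435122]), 'gripper_width': 0.08513048778959068}
0.0187
```

View pics/side0.png

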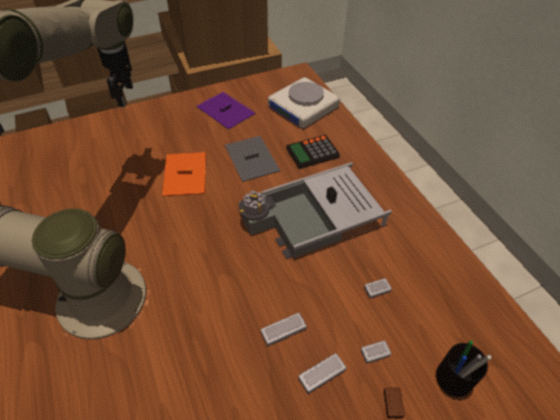

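View pics/top0.png

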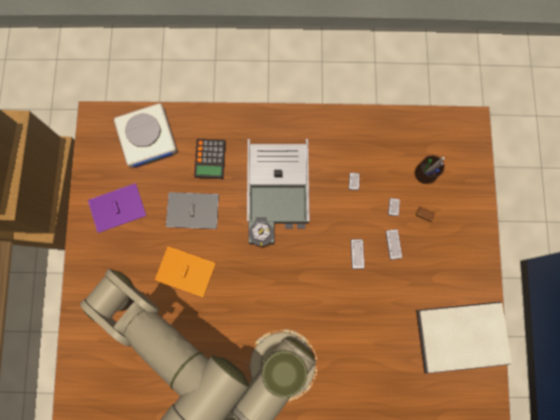

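```bash
python3 - <<'E'
from h import *
a=cam('side'); b=cam('top')
cv2.imwrite('pics/s1.png',cv2.resize(a['img'][120:400,220:500],None,fx=2.1,fy=2.1,interpolation=cv2.INTER_CUBIC)[:,:,::-1])
cv2.imwrite('pics/t1.png',cv2.resize(b['img'][130:290,150:450],None,fx=2.6,fy=2.6,interpolation=cv2.INTER_CUBIC)[:,:,::-1])
for n,d in(('side',a),('top',b)):
    P=cloud(d); z=P[...,2]
    im=d['img'].astype(int); sat=im.max(2)-im.min(2); 
    m=((sat<40)&(im.max(2)>120)&(P[...,0]>0.15)&(P[...,0]<.9)&(abs(P[...,1])<.6)&(z<.15)).astype(np.uint8)
    c,l,st,ce=cv2.connectedComponentsWithStats(m)
    for i in range(1,c):
        if st[i,4]>25:
            cn=max(cv2.findContours((l==i).astype(np.uint8),cv2.RETR_EXTERNAL,cv2.CHAIN_APPROX_NONE)[0],key=len)
            print(n,ce[i].round(1),st[i,4],'z',np.nanmedian(z[l==i]).round(4),'xy',np.nanmedian(P[l==i],0).round(3)[:2], im[l==i].mean(0).round())
E
```

```text
side [301.8  99.1] 1260 z 0.0462 xy [0.81  0.502] [165. 149. 136.]
side [340.8 198.6] 2797 z 0.0585 xy [0.706 0.007] [155. 142. 135.]
side [377.6 286.7] 271 z 0.0156 xy [ 0.662 -0.263] [150. 134. 127.]
side [282.7 327.8] 667 z 0.0178 xy [ 0.391 -0.27 ] [156. 140. 133.]
side [375.7 350.5] 360 z 0.0152 xy [ 0.567 -0.408] [156. 140. 134.]
side [321.7 371.9] 810 z 0.0177 xy [ 0.428 -0.403] [163. 147. 140.]
top [146.1 137.6] 2067 z 0.0493 xy [0.808 0.513] [198. 190. 175.]
top [277.6 182.2] 4302 z 0.0518 xy [0.649 0.023] [175. 169. 157.]
top [353.6 181.3] 158 z 0.0144 xy [ 0.662 -0.258] [183. 169. 160.]
top [192.1 210.2] 1666 z 0.0039 xy [0.548 0.336] [140. 132. 123.]
top [393.5 206.8] 159 z 0.0143 xy [ 0.567 -0.403] [180. 166. 156.]
top [260.2 230.8] 234 z 0.0939 xy [0.46  0.084] [173. 162. 155.]
top [393.3 244.1] 339 z 0.0158 xy [ 0.429 -0.398] [183. 168. 160.]
top [357.  253.9] 339 z 0.0161 xy [ 0.392 -0.265] [191. 176. 167.]
top [440.5 314.9] 278 z 0.0324 xy [ 0.178 -0.56 ] [208. 195. 170.]
```

View pics/s1.png

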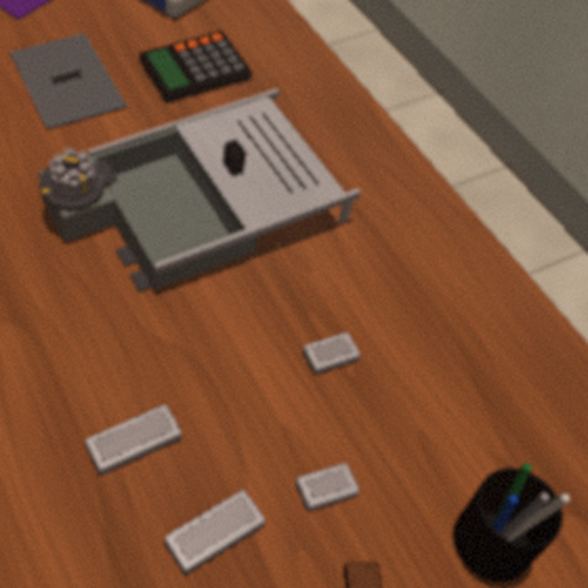

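View pics/t1.png

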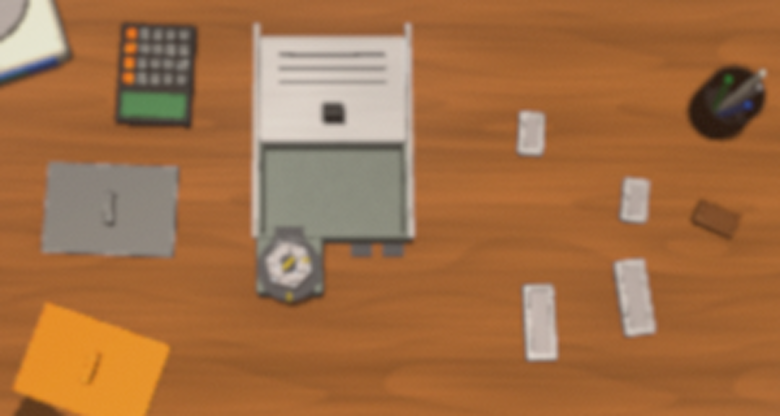

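```bash
python3 - <<'E'
from h import *
a=cam('side'); b=cam('top')
cv2.imwrite('pics/t2.png',cv2.resize(b['img'][130:250,235:320],None,fx=4.8,fy=4.8,interpolation=cv2.INTER_NEAREST)[:,:,::-1])
cv2.imwrite('pics/s2.png',cv2.resize(a['img'][150:260,230:400],None,fx=4.7,fy=4.7,interpolation=cv2.INTER_NEAREST)[:,:,::-1])
E
```

```text
(no output)
```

View pics/t2.png

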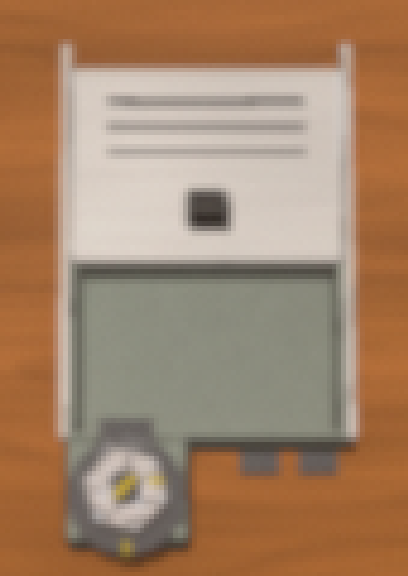

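View pics/s2.png

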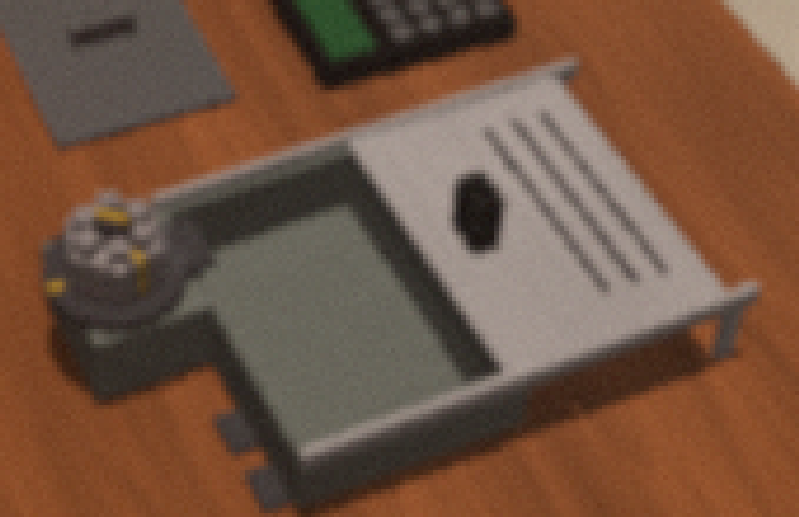

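```bash
cat > box.py <<'E'
from h import *
def edges(d):
    im=cv2.GaussianBlur(d['img'],(3,3),0).astype(float); s=(im.max(2)-im.min(2))/im.max(2)
    L=[];R=[]
    for v in range(148,218):
        row=s[v]
        lo=np.median(row[262:300]); 
        h=0.35
        u=np.arange(235,262); r_=row[235:262]; i=np.where((r_[:-1]>h)&(r_[1:]<=h))[0]
        if len(i): i=i[0]; L.append([u[i]+(r_[i]-h)/(r_[i]-r_[i+1]),v])
        u=np.arange(300,325); r_=row[300:325]; i=np.where((r_[:-1]<=h)&(r_[1:]>h))[0]
        if len(i): i=i[-1]; R.append([u[i]+(h-r_[i])/(r_[i+1]-r_[i]),v])
    return np.array(L),np.array(R)
if __name__=='__main__':
    b=cam('top'); L,R=edges(b)
    out=[]
    for E in(L,R):
        P=onplane(b,E,.059)[:,:2]
        for _ in range(3):
            k=np.polyfit(P[:,0],P[:,1],1); e=P[:,1]-np.polyval(k,P[:,0]); P=P[abs(e)<2*e.std()+1e-6]
        print('yaw',np.degrees(np.arctan(k[0])),'y at .58',np.polyval(k,.58),'res',e.std(),P[:,0].min(),P[:,0].max())
        out.append(k)
    # x features along columns
    im=cv2.GaussianBlur(b['img'],(3,3),0).astype(float); s=(im.max(2)-im.min(2))/im.max(2); g=im.mean(2)
    for u in(249,250,307,308): print(u,'rail top rows sat',s[134:146,u].round(2))
    for u in(285,290,295,300,304): print(u,'front gray',g[212:228,u].round(0), s[212:228,u].round(2)[::3])
    for u in(265,280,295): print(u,'cover edge gray', g[176:192,u].round())
    for u in(265,290): print(u,'cover rear gray', g[136:150,u].round(),s[136:150,u].round(2))
E
python3 box.py
```

```text
yaw 0.6237369865364218 y at .58 0.13462447884784656 res 0.0002909275753996417 0.5189904851777526 0.7716525419662422
yaw 0.6675856198187585 y at .58 -0.08784602939028567 res 0.00027029992143292534 0.528742839281154 0.7744181069252113
249 rail top rows sat [0.66 0.66 0.66 0.62 0.5  0.37 0.31 0.28 0.26 0.22 0.17 0.14]
250 rail top rows sat [0.66 0.66 0.66 0.64 0.57 0.49 0.44 0.42 0.38 0.3  0.19 0.13]
307 rail top rows sat [0.66 0.67 0.66 0.61 0.49 0.35 0.27 0.26 0.26 0.26 0.25 0.24]
308 rail top rows sat [0.66 0.67 0.66 0.64 0.56 0.47 0.41 0.4  0.41 0.41 0.41 0.41]
285 front gray [136. 136. 137. 137. 137. 138. 138. 135. 122.  98.  77.  77.  89.  99.
 102. 101.] [0.11 0.11 0.1  0.12 0.32 0.4 ]
290 front gray [136. 136. 136. 136. 137. 137. 136. 133. 120.  97.  76.  74.  85.  93.
  96.  95.] [0.11 0.1  0.1  0.12 0.11 0.21]
295 front gray [135. 136. 136. 136. 136. 136. 137. 134. 122.  98.  78.  80.  94. 103.
 105. 105.] [0.1  0.11 0.11 0.14 0.6  0.66]
300 front gray [135. 135. 135. 135. 135. 136. 136. 133. 121.  96.  75.  73.  84.  93.
  95.  94.] [0.11 0.11 0.1  0.14 0.12 0.21]
304 front gray [115. 114. 113. 114. 114. 114. 118. 121. 114.  94.  75.  74.  85.  94.
  97.  98.] [0.11 0.11 0.11 0.14 0.28 0.37]
265 cover edge gray [211. 211. 209. 209. 209. 209. 205. 186. 148. 108.  88.  97. 117. 131.
 136. 136.]
280 cover edge gray [ 78. 124. 172. 197. 203. 204. 199. 180. 143. 103.  86.  96. 116. 130.
 134. 134.]
295 cover edge gray [202. 203. 203. 203. 203. 203. 199. 181. 145. 105.  86.  95. 115. 129.
 132. 133.]
265 cover rear gray [107. 105. 103. 102. 100.  99. 107. 131. 164. 188. 199. 202. 201. 189.] [0.65 0.65 0.65 0.65 0.65 0.65 0.57 0.4  0.24 0.14 0.1  0.1  0.1  0.1 ]
290 cover rear gray [108. 106. 104. 103. 101. 100. 106. 129. 160. 184. 194. 197. 193. 177.] [0.66 0.65 0.65 0.66 0.66 0.64 0.57 0.41 0.24 0.15 0.11 0.1  0.1  0.1 ]
```

```bash
python3 - <<'E'
from h import *
a=cam('side'); b=cam('top')
print('rail rear L/R', onplane(b,[[249.5,138.6],[307.5,138.6]],.059))
print('cover rear/front', onplane(b,[[277,143.1],[277,184.1]],.058))
print('front wall', onplane(b,[[285,220.7],[300,220.7]],.052))
print('side: rail rears', onplane(a,[[352.8,164.5],[391.3,211.7]],.059),'front R',onplane(a,[[293.8,245.7]],.059))
# yellow blobs & handle
def blobs(d,m,amin=2):
    c,l,st,ce=cv2.connectedComponentsWithStats(m.astype(np.uint8))
    return [(ce[i].round(2),st[i,4]) for i in range(1,c) if st[i,4]>=amin]
for n,d,roi in(('side',a,(235,185,290,230)),('top',b,(240,215,285,255))):
    x0,y0,x1,y1=roi; im=d['img'].astype(int)
    m=np.zeros(im.shape[:2],bool); m[y0:y1,x0:x1]=True
    Y=(im[...,0]-im[...,2]>60)&(im[...,1]-im[...,2]>35)&(im[...,0]-im[...,1]<60)
    print(n,'yellow',blobs(d,m&Y))
    for z in(.064,.094,.104,.11):
        pass
    x0,y0,x1,y1=(315,180,345,210) if n=='side' else (265,165,290,183)
    m[:]=0; m[y0:y1,x0:x1]=1
    print('handle',blobs(d,m&(im.max(2)<90)))
    m[:]=0
for n,d,pts in(('side',a,None),('top',b,None)):
    pass
# nut crown: bright pixels
for n,d,roi in(('side',a,(235,185,275,230)),('top',b,(245,215,280,250))):
    x0,y0,x1,y1=roi
    cv2.imwrite(f'pics/nut_{n}.png',cv2.resize(d['img'][y0:y1,x0:x1],None,fx=12,fy=12,interpolation=cv2.INTER_CUBIC)[:,:,::-1])
E
```

```text
rail rear L/R [[ 0.8078112   0.12857677  0.059     ]
 [ 0.81050035 -0.08444986  0.059     ]]
cover rear/front [[0.7920666  0.0274596  0.058     ]
 [0.63732238 0.02603114 0.058     ]]
front wall [[ 0.50477545 -0.00380687  0.052     ]
 [ 0.50536915 -0.05735546  0.052     ]]
side: rail rears [[ 0.80341454  0.12203189  0.059     ]
 [ 0.80698384 -0.08857607  0.059     ]] front R [[ 0.50478832 -0.08615032  0.059     ]]
side yellow [(array([240.5, 185.5]), np.int32(2)), (array([245.5, 187. ]), np.int32(2)), (array([259. , 188.5]), np.int32(2)), (array([253.2, 195.2]), np.int32(15)), (array([259., 204.]), np.int32(7)), (array([241.38, 210.25]), np.int32(8))]
handle [(array([331.25, 194.62]), np.int32(132)), (array([317.42, 205.29]), np.int32(55))]
top yellow [(array([246.88, 224.5 ]), np.int32(8)), (array([266.45, 239.91]), np.int32(136)), (array([260.42, 230.83]), np.int32(12)), (array([267. , 229.5]), np.int32(6)), (array([242.5, 240. ]), np.int32(2)), (array([260.5, 244. ]), np.int32(6)), (array([269.5 , 251.25]), np.int32(4))]
handle [(array([277.85, 173.6 ]), np.int32(40))]
```

View pics/nut_side.png

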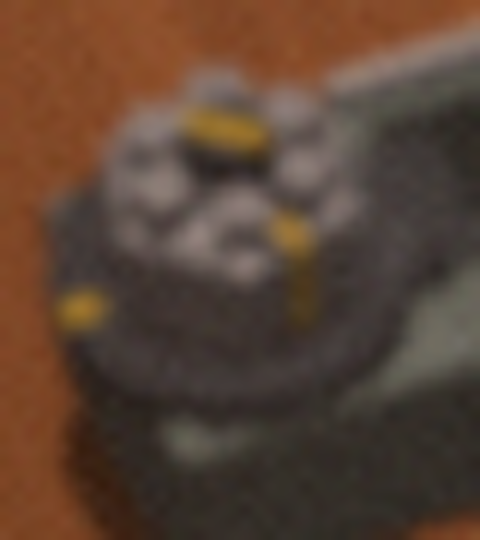

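View pics/nut_top.png

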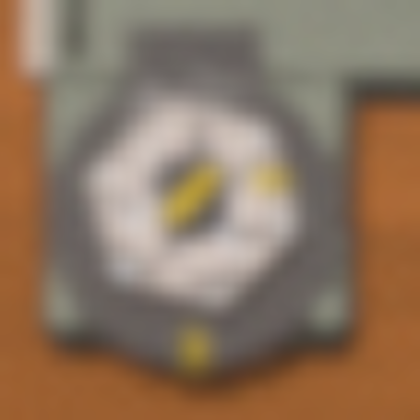

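```bash
python3 - <<'E'
from h import *
a=cam('side'); b=cam('top')
for nm,pa,pb,z in(('stud',(253.2,195.2),(260.42,230.83),.11),('seatstripe',(241.3,210.3),(260.5,244),.064),('nutstripe',(259.3,204.3),(267,229.7),.094)):
    print(nm,onplane(a,[pa],z)[0,:2].round(4),onplane(b,[pb],z)[0,:2].round(4))
# stud line directions, weighted PCA over several pictures
for n,roi,z in(('side',(248,190,259,201),.11),('top',(255,226,266,236),.11)):
    H=[];C=[]
    for k in range(4):
        d=cam(n); x0,y0,x1,y1=roi; im=d['img'].astype(float)[y0:y1,x0:x1]
        w=np.clip(np.minimum(im[...,0],im[...,1])-im[...,2]-25,0,None)
        v,u=np.mgrid[y0:y1,x0:x1]
        P=onplane(d,np.c_[u.ravel(),v.ravel()],z)[:,:2]; w=w.ravel()
        c=(P*w[:,None]).sum(0)/w.sum(); Q=P-c; M=(Q*w[:,None]).T@Q/w.sum(); e,V=np.linalg.eigh(M)
        H.append(np.degrees(np.arctan2(V[1,1],V[0,1]))%180); C.append(c)
    print(n,'stud line heading',np.round(H,1),np.mean(C,0), np.sqrt(e))
E
```

```text
stud [0.4575 0.0802] [0.4584 0.082 ]
seatstripe [0.4198 0.08  ] [0.4187 0.0821]
nutstripe [0.4653 0.0559] [0.465  0.0596]
side stud line heading [108.6 106.6 107.2 106.8] [0.4582236  0.08220026] [0.00539364 0.00779167]
top stud line heading [138.5 138.5 138.3 138.6] [0.45845664 0.08189183] [0.00231947 0.00499206]
```

```bash
cat > go.py <<'E'
import sys
from h import *
# usage: go.py x y z heading(deg) -> turn & tool shifts (mm) after turning
x,y,z,h=map(float,sys.argv[1:5]); s=r.state(); R=s['tcp_rot']; p=s['tcp_pos']
h0=np.degrees(np.arctan2(R[1,0],R[0,0])); t=-((h-h0+180)%360-180)
H=np.radians(h); d=np.array([x,y,z])-p
print('t',round(s['time'],2),'pos',p.round(4),'head',h0.round(2),'j6',s['joints'][5].round(1),'turn rad',np.radians(t).round(4),'shift tx ty tz',(1000*np.array([d@[np.cos(H),np.sin(H),0],-d[2],d@[-np.sin(H),np.cos(H),0]])).round(1),'F',s['wrist_force'].round(1),'w',round(s['gripper_width'],4))
E
python3 go.py .675 .0235 .2 90.65
```

```text
t 0.95 pos [0.2169 0.4781 0.2313] head 65.6 j6 -12.8 turn rad -0.4371 shift tx ty tz [-459.8   31.3 -452.9] F [ 0.3  0.4 -0.3] w 0.0857
```

Emit:
send_rows(
  commands=[
    [[0,0,0,-0.11],[0,0,0,-0.11],[0,0,0,-0.11],[0,0,0,-0.107]],
  ],
  gripper=0.7,
  newtons=40,
)

```text
time: 1.28
tcp_pos: [0.2168, 0.4781, 0.2313]
tcp_rot: [[-0.017, 0.0, -1.0], [1.0, -0.0, -0.017], [-0.0, -1.0, -0.0]]
wrist_force: [0.1, 0.3, -0.1]
gripper_width: 0.0592
```

```bash
python3 go.py .675 .0235 .14 90.65
```

```text
t 1.28 pos [0.2168 0.4781 0.2313] head 90.96 j6 -38.2 turn rad 0.0053 shift tx ty tz [-459.8   91.3 -453. ] F [ 0.1  0.3 -0.1] w 0.0592
```

Emit:
send_rows(
  commands=[
    [[-28,0,-28,0],[-28,0,-28,0],[-28,0,-28,0],[-28,0,-28,0],[-28,0,-28,0],[-28,0,-28,0],[-28,0,-28,0],[-28,0,-28,0]],
  ],
)

```text
time: 1.95
tcp_pos: [0.4445, 0.255, 0.2315]
tcp_rot: [[-0.011, 0.0, -1.0], [1.0, 0.0, -0.011], [0.0, -1.0, -0.0]]
wrist_force: [-0.8, 1.5, -0.6]
gripper_width: 0.0597
```

Emit:
send_rows(
  commands=[
    [[-28,0,-28,0],[-28,0,-28,0],[-28,0,-28,0],[-28,10,-28,0],[-28,15,-28,0],[-28,15,-28,0],[-28,15,-28,0],[-20,15,-20,0]],
  ],
)

```text
time: 2.62
tcp_pos: [0.662, 0.0417, 0.161]
tcp_rot: [[-0.01, 0.0, -1.0], [1.0, -0.0, -0.01], [-0.0, -1.0, -0.0]]
wrist_force: [-0.5, 0.5, -0.3]
gripper_width: 0.0597
```

```bash
python3 go.py .675 .0235 .066 90.65; python3 - <<'E'
from h import *
for n in('side','top'):
    d=cam(n); save(d,n+'1.png')
E
```

```text
t 2.62 pos [0.662  0.0417 0.161 ] head 90.55 j6 -97.0 turn rad -0.0017 shift tx ty tz [-18.3  95.  -12.8] F [-0.5  0.5 -0.3] w 0.0597
```

View pics/side1.png

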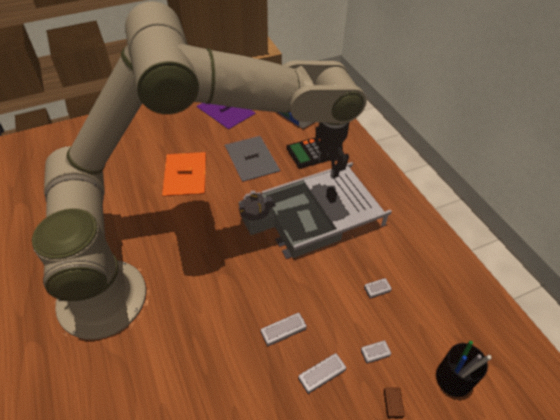

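View pics/top1.png

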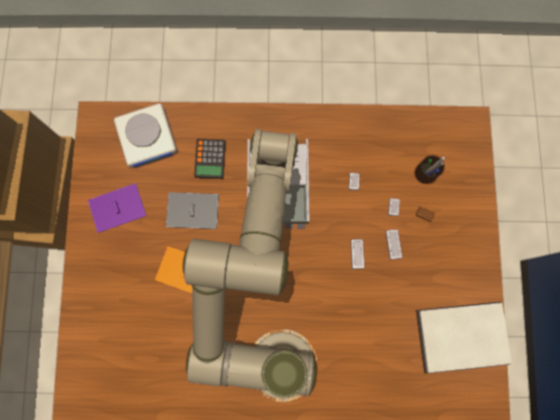

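Emit:
send_rows(
  commands=[
    [[-9,0,-6,0],[-9,0,-7,0],[0,10,0,0],[0,20,0,0],[0,20,0,0],[0,20,0,0],[0,20,0,0],[0,5,0,0]],
  ],
)

```text
time: 3.38
tcp_pos: [0.6717, 0.0277, 0.0638]
tcp_rot: [[-0.012, -0.005, -1.0], [1.0, 0.001, -0.012], [0.001, -1.0, 0.005]]
wrist_force: [-1.0, 0.4, -0.1]
gripper_width: 0.0599
```

Emit:
send_rows(
  commands=[
    [[0,0,0,0],[0,0,0,0],[0,0,0,0],[0,0,0,0]],
  ],
  gripper=0.0,
  newtons=40,
)

```text
time: 3.72
tcp_pos: [0.6744, 0.0237, 0.0689]
tcp_rot: [[-0.011, 0.003, -1.0], [1.0, -0.005, -0.011], [-0.005, -1.0, -0.003]]
wrist_force: [0.3, -13.7, -1.2]
gripper_width: 0.0291
```

```bash
python3 go.py .690 .0235 .066 90.65; python3 - <<'E'
from h import *
for n in('side',):
    d=cam(n); cv2.imwrite('pics/s3.png',cv2.resize(d['img'][120:280,240:400],None,fx=3.5,fy=3.5)[:,:,::-1])
E
```

```text
t 3.72 pos [0.6744 0.0237 0.0689] head 90.61 j6 -98.3 turn rad -0.0007 shift tx ty tz [ -0.3   2.9 -15.6] F [  0.3 -13.7  -1.2] w 0.0291
```

View pics/s3.png

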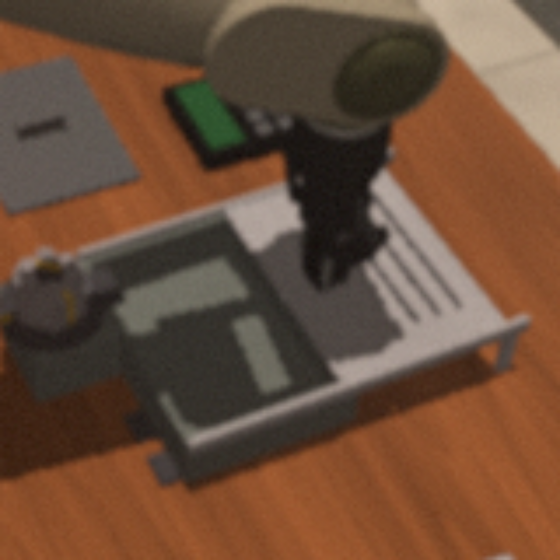

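Emit:
send_rows(
  commands=[
    [[-1,0,-4,0],[0,0,-4,0],[0,0,0,0]],
  ],
)

```text
time: 4.02
tcp_pos: [0.6827, 0.0237, 0.0689]
tcp_rot: [[-0.011, 0.003, -1.0], [1.0, -0.003, -0.011], [-0.003, -1.0, -0.003]]
wrist_force: [1.5, -9.1, -2.7]
gripper_width: 0.029
```

Emit:
send_rows(
  commands=[
    [[0,0,-4,0],[0,0,-3,0],[0,0,0,0]],
  ],
)

```text
time: 4.27
tcp_pos: [0.6897, 0.0238, 0.0689]
tcp_rot: [[-0.011, 0.003, -1.0], [1.0, -0.003, -0.011], [-0.003, -1.0, -0.003]]
wrist_force: [1.4, -9.2, -1.4]
gripper_width: 0.0291
```

```bash
python3 go.py .690 .0235 .066 90.65
```

```text
t 4.27 pos [0.6897 0.0238 0.0689] head 90.62 j6 -98.2 turn rad -0.0005 shift tx ty tz [-0.3  2.9 -0.3] F [ 1.4 -9.2 -1.4] w 0.0291
```

Emit:
send_rows(
  commands=[
    [[-1,0,-3,0],[-1,0,-3,0],[0,0,0,0]],
  ],
)

```text
time: 4.52
tcp_pos: [0.6903, 0.0239, 0.0687]
tcp_rot: [[-0.012, -0.013, -1.0], [1.0, -0.0, -0.012], [-0.0, -1.0, 0.013]]
wrist_force: [-33.9, -1.6, 15.3]
gripper_width: 0.0293
```

```bash
python3 go.py .690 .0235 .066 90.65;python3 - <<'E'
from h import *
for n in('side',):
    d=cam(n); cv2.imwrite('pics/s4.png',cv2.resize(d['img'][120:280,240:400],None,fx=3.5,fy=3.5)[:,:,::-1])
E
```

```text
t 4.52 pos [0.6903 0.0239 0.0687] head 90.69 j6 -98.3 turn rad 0.0007 shift tx ty tz [-0.4  2.7  0.3] F [-33.9  -1.6  15.3] w 0.0293
```

View pics/s4.png

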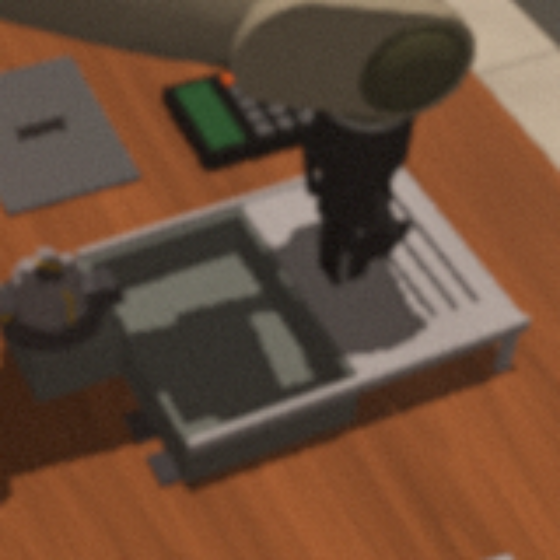

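Emit:
send_rows(
  commands=[
    [[1,0,3,0],[1,0,3,0],[0,0,0,0]],
  ],
  gripper=0.75,
)

```text
time: 4.82
tcp_pos: [0.6889, 0.0261, 0.0685]
tcp_rot: [[-0.012, 0.002, -1.0], [1.0, -0.0, -0.012], [-0.0, -1.0, -0.002]]
wrist_force: [-0.4, -0.3, 0.1]
gripper_width: 0.0632
```

Emit:
send_rows(
  commands=[
    [[0,-20,0,0],[0,-30,0,0],[0,-30,0,0],[0,-30,0,0]],
  ],
)

```text
time: 5.15
tcp_pos: [0.6888, 0.0258, 0.1792]
tcp_rot: [[-0.011, 0.001, -1.0], [1.0, -0.0, -0.011], [-0.0, -1.0, -0.001]]
wrist_force: [-0.0, 0.2, 0.3]
gripper_width: 0.0639
```

```bash
cat > bars.py <<'E'
from h import *
for n in('side','top'):
    d=cam(n); P=cloud(d); z=P[...,2]
    im=d['img'].astype(int); sat=(im.max(2)-im.min(2))/np.maximum(im.max(2),1)
    m=((sat<.33)&(im.max(2)>100)&(P[...,0]>0.25)&(P[...,0]<.8)&(P[...,1]>-.55)&(P[...,1]<-.12)&(z<.05)).astype(np.uint8)
    c,l,st,ce=cv2.connectedComponentsWithStats(m)
    for i in range(1,c):
        if 60<st[i,4]<2000:
            cn=max(cv2.findContours((l==i).astype(np.uint8),cv2.RETR_EXTERNAL,cv2.CHAIN_APPROX_NONE)[0],key=len)
            v,u=np.nonzero(l==i)
            zz=.018 if st[i,4]>(500 if n=='side' else 250) else .016
            Q=onplane(d,np.c_[u,v],zz)[:,:2].astype(np.float32)
            c0=Q.mean(0); q=Q-c0; e,V=np.linalg.eigh(np.cov(q.T)); 
            print(n,ce[i].round(1),st[i,4],'mean',c0.round(4),'head',(np.degrees(np.arctan2(V[1,1],V[0,1]))%180).round(1),'rect',[np.round(k,3) for k in cv2.minAreaRect(Q*1000)])
E
python3 bars.py; python3 go.py .392 -.2675 .15 90.65
```

```text
side [377.5 287. ] 294 mean [ 0.6617 -0.263 ] head 175.3 rect [array([ 661.775, -262.795]), array([36.971, 62.208]), np.float64(84.959)]
side [282.8 328. ] 723 mean [ 0.3916 -0.27  ] head 2.0 rect [array([ 392.562, -269.677]), array([105.259,  42.965]), np.float64(2.211)]
side [375.4 350.9] 405 mean [ 0.5661 -0.4082] head 172.8 rect [array([ 566.031, -407.904]), array([36.934, 62.964]), np.float64(82.682)]
side [321.6 372.1] 879 mean [ 0.428  -0.4029] head 7.3 rect [array([ 428.835, -402.378]), array([105.701,  43.876]), np.float64(6.577)]
top [353.6 180.9] 170 mean [ 0.6634 -0.2579] head 175.4 rect [array([ 662.958, -259.302]), array([37.232, 61.871]), np.float64(88.933)]
top [393.6 206.7] 176 mean [ 0.5674 -0.4034] head 172.2 rect [array([ 567.534, -403.352]), array([37.779, 64.509]), np.float64(82.523)]
top [393.5 244.1] 359 mean [ 0.4292 -0.3978] head 7.6 rect [array([ 429.629, -397.63 ]), array([106.526,  45.156]), np.float64(7.532)]
top [357.1 253.6] 365 mean [ 0.3933 -0.2651] head 2.5 rect [array([ 393.945, -264.948]), array([105.946,  44.751]), np.float64(2.599)]
t 5.25 pos [0.6909 0.0256 0.1839] head 90.65 j6 -98.2 turn rad 0.0 shift tx ty tz [-289.7   33.9  302.2] F [0.3 0.4 0.3] w 0.0639
```

Emit:
send_rows(
  commands=[
    [[-28,0,29,0],[-28,0,29,0],[-28,0,29,0],[-28,0,29,0],[-28,0,29,0],[-28,0,29,0],[-28,0,29,0],[-28,0,29,0]],
  ],
)

```text
time: 5.92
tcp_pos: [0.4578, -0.2019, 0.1773]
tcp_rot: [[-0.012, 0.001, -1.0], [1.0, -0.001, -0.012], [-0.001, -1.0, -0.001]]
wrist_force: [0.2, -0.1, 0.5]
gripper_width: 0.0643
```

Emit:
send_rows(
  commands=[
    [[-28,10,29,0],[-28,20,25,-0.029],[-10,20,12,0],[0,20,0,0],[0,10,0,0],[0,0,0,0]],
  ],
)

```text
time: 6.42
tcp_pos: [0.3942, -0.2667, 0.0959]
tcp_rot: [[-0.04, -0.002, -0.999], [0.999, 0.002, -0.04], [0.002, -1.0, 0.002]]
wrist_force: [0.4, -0.4, -0.3]
gripper_width: 0.0636
```

```bash
python3 go.py .3925 -.2675 .003 92.3
```

```text
t 6.42 pos [ 0.3942 -0.2667  0.0959] head 92.29 j6 -140.5 turn rad -0.0001 shift tx ty tz [-0.7 92.9  1.8] F [ 0.4 -0.4 -0.3] w 0.0636
```

Emit:
send_rows(
  commands=[
    [[0,25,0,0],[0,25,2,0],[0,20,0,0],[0,13,0,0],[0,9,0,0],[0,0,0,0],[0,0,0,0]],
  ],
)

```text
time: 7.0
tcp_pos: [0.3934, -0.2676, 0.0062]
tcp_rot: [[-0.041, 0.001, -0.999], [0.999, -0.001, -0.041], [-0.001, -1.0, -0.001]]
wrist_force: [-0.2, -0.2, 0.5]
gripper_width: 0.0644
```

Emit:
send_rows(
  commands=[
    [[0,0,0,0],[0,0,0,0],[0,0,0,0],[0,0,0,0]],
  ],
  gripper=0.0,
  newtons=60,
)

```text
time: 7.33
tcp_pos: [0.3932, -0.2676, 0.0068]
tcp_rot: [[-0.04, 0.001, -0.999], [0.999, -0.001, -0.04], [-0.001, -1.0, -0.001]]
wrist_force: [-0.3, 3.4, 10.4]
gripper_width: 0.04
```

Emit:
send_rows(
  commands=[
    [[0,-20,0,0],[0,-30,0,0],[0,-40,0,0],[0,-40,0,0],[0,0,0,0]],
  ],
)

```text
time: 7.75
tcp_pos: [0.3949, -0.2696, 0.1424]
tcp_rot: [[-0.04, 0.008, -0.999], [0.999, -0.009, -0.041], [-0.01, -1.0, -0.008]]
wrist_force: [0.7, -1.6, -4.9]
gripper_width: 0.0397
```

```bash
python3 go.py .5785 .0705 .120 90.65;python3 - <<'E'
from h import *
for n in('side',):
    d=cam(n); cv2.imwrite('pics/s5.png',cv2.resize(d['img'][200:380,200:380],None,fx=3.2,fy=3.2)[:,:,::-1])
E
```

```text
t 7.75 pos [ 0.3949 -0.2696  0.1424] head 92.32 j6 -140.7 turn rad 0.0291 shift tx ty tz [ 338.    22.4 -187.5] F [ 0.7 -1.6 -4.9] w 0.0397
```

View pics/s5.png

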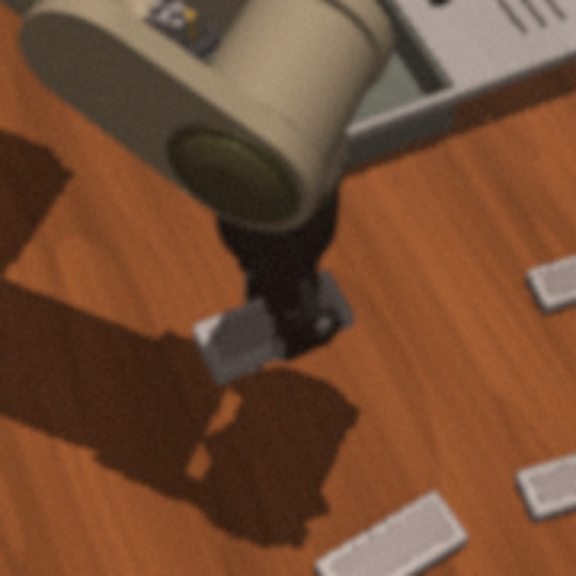

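Emit:
send_rows(
  commands=[
    [[0,0,0,0.029],[34,0,-19,0],[34,0,-19,0],[34,0,-19,0],[34,0,-19,0],[34,0,-19,0],[34,0,-19,0],[34,0,-19,0]],
  ],
)

```text
time: 8.47
tcp_pos: [0.5224, -0.0257, 0.1333]
tcp_rot: [[-0.011, -0.004, -1.0], [1.0, 0.001, -0.011], [0.001, -1.0, 0.004]]
wrist_force: [1.0, -0.8, -6.6]
gripper_width: 0.0402
```

Emit:
send_rows(
  commands=[
    [[34,0,-19,0],[34,0,-20,0],[30,10,-17,0],[0,10,0,0],[0,0,0,0],[0,0,0,0]],
  ],
)

```text
time: 8.97
tcp_pos: [0.5765, 0.0705, 0.1133]
tcp_rot: [[-0.011, -0.005, -1.0], [1.0, 0.0, -0.011], [0.0, -1.0, 0.005]]
wrist_force: [0.3, -0.2, -6.6]
gripper_width: 0.0403
```

```bash
python3 go.py .5835 .0705 .014 90.65;python3 - <<'E'
from h import *
for n in('side',):
    d=cam(n); cv2.imwrite('pics/s6.png',cv2.resize(d['img'][100:280,220:400],None,fx=3.2,fy=3.2)[:,:,::-1])
E
```

```text
t 8.97 pos [0.5765 0.0705 0.1133] head 90.66 j6 -95.2 turn rad 0.0001 shift tx ty tz [-0.1 99.3 -7. ] F [ 0.3 -0.2 -6.6] w 0.0403
```

View pics/s6.png

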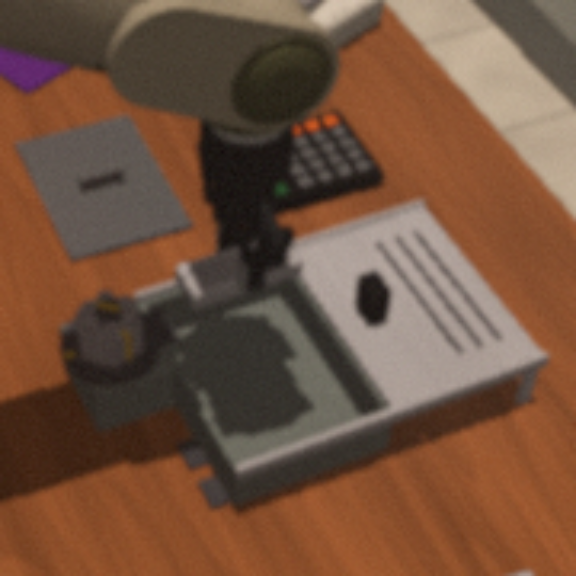

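Emit:
send_rows(
  commands=[
    [[0,10,-7,0],[0,20,0,0],[0,20,0,0],[0,20,0,0],[0,15,0,0],[0,9,0,0],[0,5,0,0],[0,0,0,0]],
  ],
)

```text
time: 9.68
tcp_pos: [0.5846, 0.0701, 0.0161]
tcp_rot: [[-0.01, -0.001, -1.0], [1.0, 0.0, -0.01], [0.0, -1.0, 0.001]]
wrist_force: [-0.8, 0.2, -7.4]
gripper_width: 0.0401
```

```bash
python3 go.py .5835 .0705 .014 90.65
```

```text
t 9.68 pos [0.5846 0.0701 0.0161] head 90.59 j6 -95.1 turn rad -0.001 shift tx ty tz [0.4 2.1 1.1] F [-0.8  0.2 -7.4] w 0.0401
```

Emit:
send_rows(
  commands=[
    [[0,2,0,0],[0,1,0,0],[0,0,0,0],[0,0,0,0]],
  ],
)

```text
time: 10.02
tcp_pos: [0.5852, 0.0707, 0.014]
tcp_rot: [[-0.011, 0.001, -1.0], [1.0, -0.0, -0.011], [-0.0, -1.0, -0.001]]
wrist_force: [0.8, -0.0, -7.8]
gripper_width: 0.0403
```

Emit:
send_rows(
  commands=[
    [[0,0,0,0],[0,0,0,0],[0,0,0,0],[0,-20,0,0],[0,-40,0,0],[0,-40,0,0],[0,-20,0,0]],
  ],
  gripper=0.62,
)

```text
time: 10.6
tcp_pos: [0.5866, 0.0707, 0.1388]
tcp_rot: [[-0.011, 0.007, -1.0], [1.0, -0.001, -0.011], [-0.001, -1.0, -0.007]]
wrist_force: [0.4, 0.3, -0.1]
gripper_width: 0.0529
```

```bash
python3 go.py .4287 -.4005 .13 97.4;python3 - <<'E'
from h import *
for n in('side',):
    d=cam(n); cv2.imwrite('pics/s7.png',cv2.resize(d['img'][100:280,220:400],None,fx=3.2,fy=3.2)[:,:,::-1])
E
```

```text
t 10.6 pos [0.5866 0.0707 0.1388] head 90.65 j6 -95.1 turn rad -0.1178 shift tx ty tz [-446.9    8.8  217.3] F [ 0.4  0.3 -0.1] w 0.0529
```

View pics/s7.png

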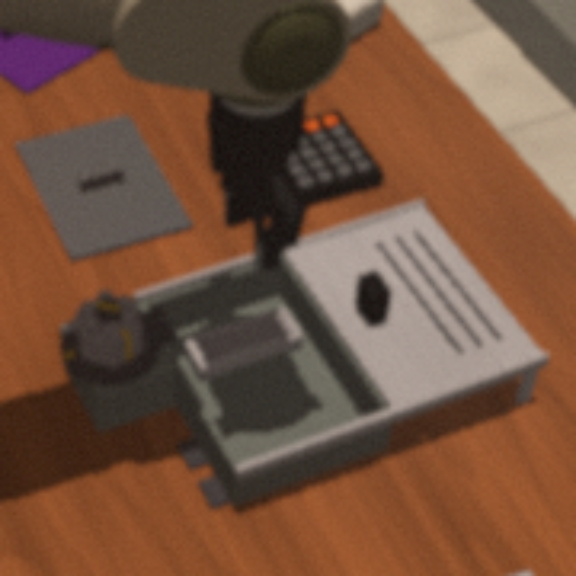

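```bash
python3 - <<'E'
from h import *
d=cam('side'); P=cloud(d)
m=(P[...,2]>.018)&(P[...,2]<.03)&(P[...,0]>.5)&(P[...,0]<.66)&(P[...,1]>-.08)&(P[...,1]<.12)
Q=P[m]; print(m.sum(),np.percentile(Q,[2,50,98],0).round(4))
print(cv2.minAreaRect((Q[:,:2]*1000).astype(np.float32)))
E
```

```text
595 [[ 0.5023 -0.0788  0.0185]
 [ 0.5882  0.0624  0.024 ]
 [ 0.6498  0.1189  0.0291]]
((576.1427001953125, 19.936386108398438), (150.16831970214844, 200.7984161376953), 0.6905570030212402)
```

Emit:
send_rows(
  commands=[
    [[0,0,0,-0.118],[-37,0,18,0],[-37,0,18,0],[-37,0,18,0],[-37,0,18,0],[-37,0,18,0],[-37,0,18,0],[-37,0,18,0]],
  ],
  gripper=0.75,
)

```text
time: 11.37
tcp_pos: [0.4922, -0.2039, 0.1329]
tcp_rot: [[-0.129, -0.0, -0.992], [0.992, 0.0, -0.129], [0.0, -1.0, 0.0]]
wrist_force: [0.3, -0.8, 0.3]
gripper_width: 0.0641
```

Emit:
send_rows(
  commands=[
    [[-37,0,18,0],[-37,10,18,0],[-37,15,18,0],[-37,20,18,0],[-37,10,18,0],[0,0,0,0],[0,0,0,0]],
  ],
)

```text
time: 11.95
tcp_pos: [0.4288, -0.3919, 0.0797]
tcp_rot: [[-0.126, -0.001, -0.992], [0.992, 0.002, -0.126], [0.002, -1.0, 0.001]]
wrist_force: [0.4, 0.3, -0.0]
gripper_width: 0.0638
```

```bash
python3 go.py .4287 -.4005 .006 97.4
```

```text
t 11.95 pos [ 0.4288 -0.3919  0.0797] head 97.22 j6 -151.2 turn rad -0.0031 shift tx ty tz [-8.5 73.7  1.2] F [ 0.4  0.3 -0. ] w 0.0638
```

Emit:
send_rows(
  commands=[
    [[-8,10,1,-0.003],[0,20,0,0],[0,20,0,0],[0,14,0,0],[0,8,0,0],[0,0,0,0],[0,0,0,0]],
  ],
)

```text
time: 12.53
tcp_pos: [0.4306, -0.3985, 0.0095]
tcp_rot: [[-0.133, 0.0, -0.991], [0.991, -0.0, -0.133], [-0.0, -1.0, -0.0]]
wrist_force: [-0.0, 0.9, 1.2]
gripper_width: 0.0641
```

```bash
python3 go.py .4287 -.4005 .006 97.4
```

```text
t 12.53 pos [ 0.4306 -0.3985  0.0095] head 97.63 j6 -151.8 turn rad 0.0041 shift tx ty tz [-1.7  3.5  2.2] F [-0.   0.9  1.2] w 0.0641
```

Emit:
send_rows(
  commands=[
    [[-2,2,2,0],[0,0,0,0],[0,0,0,0],[0,0,0,0],[0,0,0,0]],
  ],
  gripper=0.0,
)

```text
time: 12.95
tcp_pos: [0.4286, -0.4015, 0.0084]
tcp_rot: [[-0.132, 0.001, -0.991], [0.991, -0.001, -0.132], [-0.001, -1.0, -0.001]]
wrist_force: [-2.4, 1.8, 5.4]
gripper_width: 0.0401
```

Emit:
send_rows(
  commands=[
    [[0,-20,0,0],[0,-30,0,0],[0,-40,0,0],[0,-40,0,0],[0,0,0,0.115]],
  ],
)

```text
time: 13.37
tcp_pos: [0.4303, -0.4035, 0.1451]
tcp_rot: [[-0.018, 0.007, -1.0], [1.0, -0.01, -0.018], [-0.01, -1.0, -0.007]]
wrist_force: [1.4, -1.7, -5.8]
gripper_width: 0.0402
```

```bash
python3 go.py .5845 -.0255 .120 90.65
```

```text
t 13.37 pos [ 0.4303 -0.4035  0.1451] head 91.03 j6 -145.6 turn rad 0.0066 shift tx ty tz [ 376.2   25.1 -158.5] F [ 1.4 -1.7 -5.8] w 0.0402
```

Emit:
send_rows(
  commands=[
    [[37,0,-16,0],[37,0,-16,0],[37,0,-16,0],[37,0,-16,0],[37,0,-16,0],[37,0,-16,0],[37,0,-16,0],[37,0,-16,0]],
  ],
)

```text
time: 14.03
tcp_pos: [0.5512, -0.1008, 0.1367]
tcp_rot: [[-0.017, -0.001, -1.0], [1.0, 0.0, -0.017], [0.001, -1.0, 0.001]]
wrist_force: [1.2, -0.5, -6.4]
gripper_width: 0.0401
```

Emit:
send_rows(
  commands=[
    [[37,5,-16,0],[37,10,-14,0],[6,10,0,0],[0,0,0,0],[0,0,0,0],[0,0,0,0]],
  ],
)

```text
time: 14.53
tcp_pos: [0.5798, -0.0234, 0.1124]
tcp_rot: [[-0.016, -0.0, -1.0], [1.0, -0.0, -0.016], [-0.0, -1.0, 0.0]]
wrist_force: [-0.4, -0.3, -6.7]
gripper_width: 0.04
```

```bash
python3 go.py .5845 -.0255 .0155 90.65
```

```text
t 14.53 pos [ 0.5798 -0.0234  0.1124] head 90.93 j6 -104.8 turn rad 0.0049 shift tx ty tz [-2.1 96.9 -4.6] F [-0.4 -0.3 -6.7] w 0.04
```

Emit:
send_rows(
  commands=[
    [[-2,10,-5,0.005],[0,20,0,0],[0,20,0,0],[0,20,0,0],[0,13,0,0],[0,8,0,0],[0,4,0,0],[0,0,0,0]],
  ],
)

```text
time: 15.2
tcp_pos: [0.585, -0.0249, 0.0167]
tcp_rot: [[-0.011, -0.001, -1.0], [1.0, 0.0, -0.011], [0.0, -1.0, 0.001]]
wrist_force: [0.4, -0.2, -7.0]
gripper_width: 0.0401
```

```bash
python3 go.py .5845 -.0255 .0155 90.65
```

```text
t 15.2 pos [ 0.585  -0.0249  0.0167] head 90.65 j6 -104.5 turn rad -0.0001 shift tx ty tz [-0.6  1.2  0.5] F [ 0.4 -0.2 -7. ] w 0.0401
```

Emit:
send_rows(
  commands=[
    [[0,1,0,0],[0,0,0,0],[0,0,0,0]],
  ],
)

```text
time: 15.45
tcp_pos: [0.5855, -0.0245, 0.017]
tcp_rot: [[-0.012, 0.001, -1.0], [1.0, -0.0, -0.012], [-0.0, -1.0, -0.001]]
wrist_force: [0.9, -0.0, -7.1]
gripper_width: 0.0401
```

Emit:
send_rows(
  commands=[
    [[0,0,0,0],[0,0,0,0],[0,0,0,0],[0,-20,0,0],[0,-40,0,0],[0,-40,0,0],[0,-20,0,0]],
  ],
  gripper=0.62,
)

```text
time: 16.03
tcp_pos: [0.5866, -0.0246, 0.1417]
tcp_rot: [[-0.012, 0.007, -1.0], [1.0, -0.002, -0.012], [-0.002, -1.0, -0.007]]
wrist_force: [0.2, 0.4, 0.9]
gripper_width: 0.053
```

```bash
python3 go.py .55 .336 .13 90;python3 - <<'E'
from h import *
for n in('side','top'):
    d=cam(n); save(d,n+'2.png'); 
    if n=='side':cv2.imwrite('pics/s8.png',cv2.resize(d['img'][100:280,220:400],None,fx=3.2,fy=3.2)[:,:,::-1])
    # separator
    P=cloud(d); im=d['img'].astype(int); sat=(im.max(2)-im.min(2))/np.maximum(im.max(2),1)
    m=((sat<.3)&(im.max(2)>60)&(P[...,0]>.4)&(P[...,0]<.68)&(P[...,1]>.2)&(P[...,1]<.48)&(P[...,2]<.03)).astype(np.uint8)
    m=cv2.morphologyEx(m,cv2.MORPH_OPEN,np.ones((3,3)))
    c,l,st,ce=cv2.connectedComponentsWithStats(m); i=1+st[1:,4].argmax()
    cn=max(cv2.findContours((l==i).astype(np.uint8),cv2.RETR_EXTERNAL,cv2.CHAIN_APPROX_NONE)[0],key=len)[:,0]
    Q=onplane(d,cn,.005)[:,:2]
    print(n,st[i],cv2.minAreaRect((Q*1000).astype(np.float32)),np.mean(im[l==i],0))
    M=l==i
E
```

```text
t 16.03 pos [ 0.5866 -0.0246  0.1417] head 90.71 j6 -104.5 turn rad 0.0124 shift tx ty tz [360.6  11.7  36.6] F [0.2 0.4 0.9] w 0.053
side [ 226  137   53   43 1391] ((546.4712524414062, 332.35211181640625), (182.0548095703125, 126.51225280761719), 88.64700317382812) [97.30984903 88.56793674 83.04888569]
top [ 166  193   52   36 1695] ((548.8482055664062, 337.13177490234375), (184.1774444580078, 127.91834259033203), 88.30201721191406) [139.23126844 131.20648968 122.51858407]
```

View pics/s8.png

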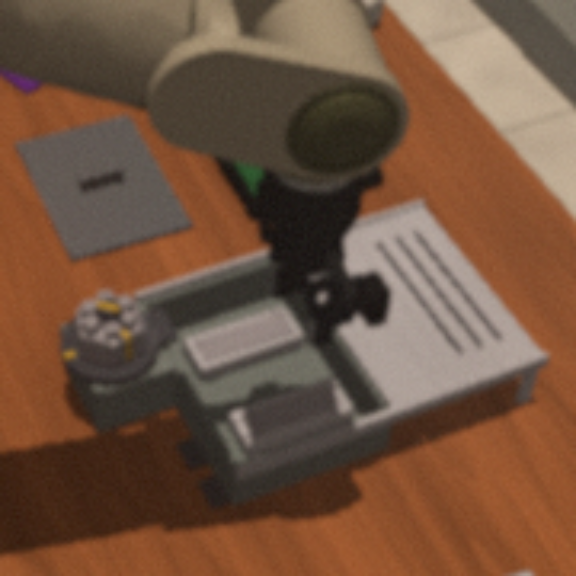

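View pics/top2.png

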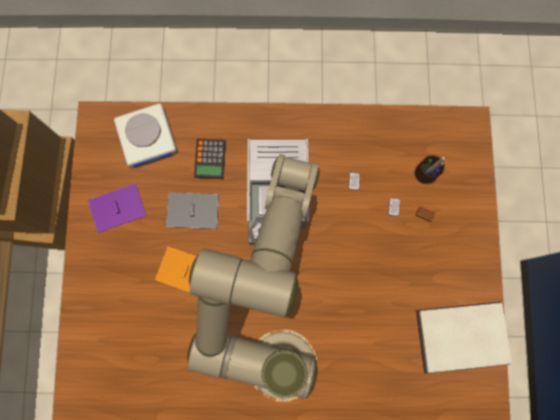

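```bash
python3 go.py .5477 .3347 .08 88.5
```

```text
t 16.13 pos [ 0.5871 -0.0247  0.1411] head 90.71 j6 -104.5 turn rad 0.0385 shift tx ty tz [358.3  61.1  48.8] F [ 0.2 -0.4 -0.2] w 0.0529
```

Emit:
send_rows(
  commands=[
    [[0,0,0,0.038],[38,0,3,0],[38,0,3,0],[38,0,3,0],[38,0,3,0],[38,0,3,0],[38,0,3,0],[38,0,3,0]],
  ],
  gripper=0.4,
)

```text
time: 16.8
tcp_pos: [0.5702, 0.244, 0.1355]
tcp_rot: [[0.026, -0.001, -1.0], [1.0, -0.0, 0.026], [-0.0, -1.0, 0.001]]
wrist_force: [0.0, -0.5, 0.8]
gripper_width: 0.0342
```

```bash
python3 go.py .5477 .3347 .08 88.5
```

```text
t 16.8 pos [0.5702 0.244  0.1355] head 88.53 j6 -76.2 turn rad 0.0005 shift tx ty tz [90.1 55.5 24.9] F [ 0.  -0.5  0.8] w 0.0342
```

Emit:
send_rows(
  commands=[
    [[30,0,9,0],[30,10,9,0],[27,15,7,0],[0,15,0,0],[0,10,0,0],[0,0,0,0],[0,0,0,0],[0,0,0,0]],
  ],
)

```text
time: 17.47
tcp_pos: [0.5489, 0.329, 0.0871]
tcp_rot: [[0.027, 0.001, -1.0], [1.0, 0.0, 0.027], [0.0, -1.0, -0.001]]
wrist_force: [0.2, -0.5, -0.4]
gripper_width: 0.0341
```

```bash
python3 go.py .5477 .3347 .009 88.5;python3 - <<'E'
from h import *
for n in('side','top'):
    d=cam(n); 
    if n=='side':cv2.imwrite('pics/s9.png',cv2.resize(d['img'][80:220,180:320],None,fx=4,fy=4)[:,:,::-1])
E
```

```text
t 17.47 pos [0.5489 0.329  0.0871] head 88.45 j6 -68.0 turn rad -0.0009 shift tx ty tz [ 5.6 78.1  1.3] F [ 0.2 -0.5 -0.4] w 0.0341
```

View pics/s9.png

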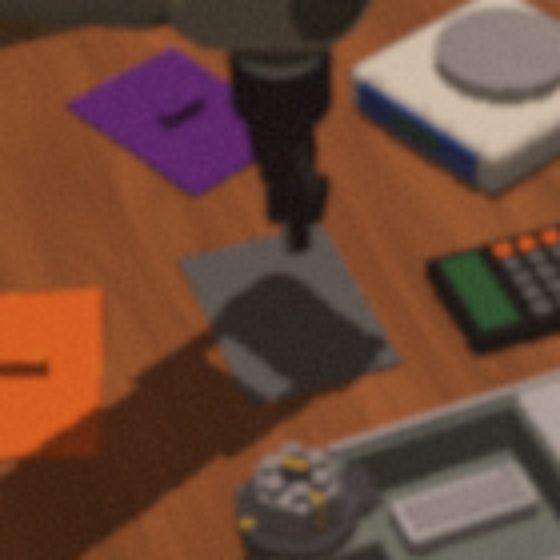

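Emit:
send_rows(
  commands=[
    [[6,10,1,0],[0,20,0,0],[0,20,0,0],[0,15,0,0],[0,8,0,0],[0,4,0,0],[0,0,0,0],[0,0,0,0]],
  ],
)

```text
time: 18.23
tcp_pos: [0.5477, 0.336, 0.01]
tcp_rot: [[0.026, 0.001, -1.0], [1.0, 0.0, 0.026], [0.0, -1.0, -0.001]]
wrist_force: [-0.5, -0.2, -0.2]
gripper_width: 0.0342
```

```bash
python3 go.py .5477 .3347 .009 88.5
```

```text
t 18.23 pos [0.5477 0.336  0.01  ] head 88.52 j6 -67.4 turn rad 0.0004 shift tx ty tz [-1.3  1.  -0. ] F [-0.5 -0.2 -0.2] w 0.0342
```

Emit:
send_rows(
  commands=[
    [[-1,0,0,0],[0,0,0,0],[0,0,0,0],[0,0,0,0],[0,0,0,0]],
  ],
  gripper=0.0,
  newtons=50,
)

```text
time: 18.65
tcp_pos: [0.5478, 0.3349, 0.0104]
tcp_rot: [[0.026, 0.002, -1.0], [1.0, 0.001, 0.026], [0.001, -1.0, -0.002]]
wrist_force: [-0.8, -0.6, 5.5]
gripper_width: 0.0101
```

Emit:
send_rows(
  commands=[
    [[0,-5,0,0],[0,-20,0,0],[0,-30,0,0],[0,-40,0,0],[0,-35,0,0],[0,0,0,-0.037],[0,0,0,0]],
  ],
)

```text
time: 19.23
tcp_pos: [0.5478, 0.335, 0.1415]
tcp_rot: [[-0.013, 0.003, -1.0], [1.0, 0.001, -0.013], [0.001, -1.0, -0.004]]
wrist_force: [0.0, -0.0, -1.6]
gripper_width: 0.0106
```

```bash
python3 go.py .585 .0225 .12 90.65;python3 - <<'E'
from h import *
for n in('side','top'):
    d=cam(n); 
    if n=='side':cv2.imwrite('pics/s10.png',cv2.resize(d['img'][60:220,180:340],None,fx=3.6,fy=3.6)[:,:,::-1])
E
```

```text
t 19.23 pos [0.5478 0.335  0.1415] head 90.72 j6 -69.7 turn rad 0.0012 shift tx ty tz [-312.9   21.5  -33.6] F [ 0.  -0.  -1.6] w 0.0106
```

View pics/s10.png

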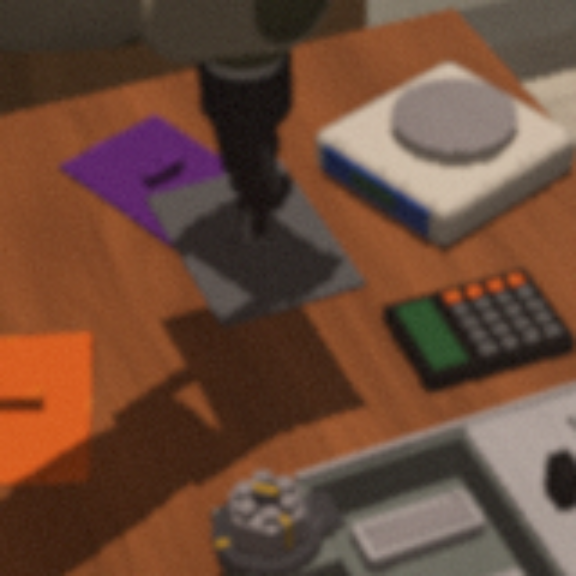

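Emit:
send_rows(
  commands=[
    [[0,0,-20,0],[-20,0,-13,0],[-37,0,0,0],[-37,0,0,0],[-37,0,0,0],[-37,0,0,0],[-37,0,0,0],[-37,0,0,0]],
  ],
)

```text
time: 20.0
tcp_pos: [0.5818, 0.0915, 0.1376]
tcp_rot: [[-0.01, -0.003, -1.0], [1.0, 0.0, -0.01], [0.0, -1.0, 0.003]]
wrist_force: [1.9, 0.5, -0.8]
gripper_width: 0.0107
```

Emit:
send_rows(
  commands=[
    [[-36,0,0,0],[-28,0,0,0],[-7,0,0,0],[0,10,0,0],[0,10,0,0],[0,0,0,0],[0,0,0,0],[0,0,0,0]],
  ],
)

```text
time: 20.67
tcp_pos: [0.5837, 0.0233, 0.119]
tcp_rot: [[-0.013, -0.001, -1.0], [1.0, 0.0, -0.013], [0.0, -1.0, 0.001]]
wrist_force: [-0.9, -0.2, -1.0]
gripper_width: 0.0102
```

```bash
python3 go.py .585 .0225 .09 90.65;python3 - <<'E'
from h import *
for n in('side','top'):
    d=cam(n); 
    if n=='side':cv2.imwrite('pics/s11.png',cv2.resize(d['img'][130:270,230:400],None,fx=4.5,fy=4.5,interpolation=cv2.INTER_CUBIC)[:,:,::-1])
    else: cv2.imwrite('pics/t11.png',cv2.resize(d['img'][130:255,225:330],None,fx=4.7,fy=4.7,interpolation=cv2.INTER_CUBIC)[:,:,::-1])
E
```

```text
t 20.67 pos [0.5837 0.0233 0.119 ] head 90.73 j6 -99.9 turn rad 0.0014 shift tx ty tz [-0.8 29.  -1.3] F [-0.9 -0.2 -1. ] w 0.0102
```

View pics/s11.png

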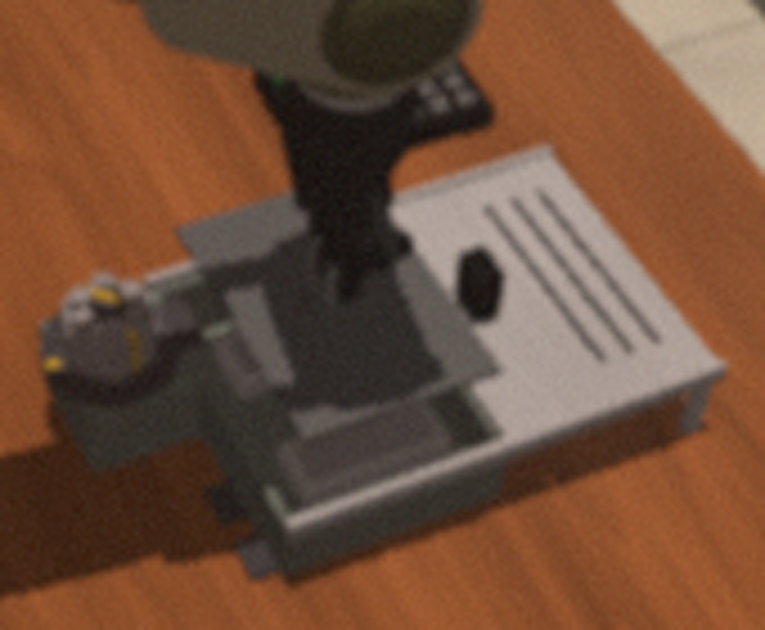

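View pics/t11.png

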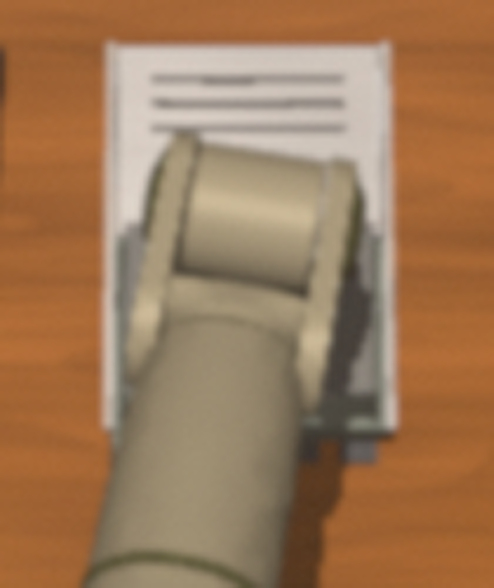

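```bash
python3 - <<'E'
from h import *
d=cam('side')
P=onplane(d,[[341.1,211.8],[269.6,181.1],[296,226.2]],.1136)[:,:2]; print(P.round(4))
c=(P[0]+P[1])/2; print('centre',c, 'near edge dir',P[0]-P[2], np.degrees(np.arctan2(*(P[0]-P[2])[::-1])),'front edge',P[1]-P[2])
p=r.state()['tcp_pos']; print(p)
E
```

```text
[[ 0.6485 -0.071 ]
 [ 0.5186  0.1089]
 [ 0.5178 -0.0676]]
centre [0.583558   0.01894879] near edge dir [ 0.13069514 -0.00340205] -1.491095547362952 front edge [0.0008783  0.17646983]
[0.58390105 0.02268847 0.11957427]
```

Emit:
send_rows(
  commands=[
    [[0,10,-1,0],[0,10,0,0],[0,10,0,0],[0,6,0,0],[0,0,0,0],[0,0,0,0]],
  ],
)

```text
time: 21.32
tcp_pos: [0.5846, 0.0221, 0.0828]
tcp_rot: [[-0.011, -0.001, -1.0], [1.0, 0.0, -0.011], [0.0, -1.0, 0.001]]
wrist_force: [1.0, -0.6, -1.0]
gripper_width: 0.0105
```

```bash
python3 go.py .585 .0225 .0648 90.65
```

```text
t 21.32 pos [0.5846 0.0221 0.0828] head 90.64 j6 -99.9 turn rad -0.0002 shift tx ty tz [ 0.3 18.  -0.4] F [ 1.  -0.6 -1. ] w 0.0105
```

Emit:
send_rows(
  commands=[
    [[0,6,0,0],[0,6,0,0],[0,6,0,0],[0,0,0,0],[0,0,0,0],[0,0,0,0]],
  ],
)

```text
time: 21.82
tcp_pos: [0.5849, 0.0221, 0.0654]
tcp_rot: [[-0.011, 0.0, -1.0], [1.0, -0.0, -0.011], [-0.0, -1.0, -0.0]]
wrist_force: [0.3, -0.4, -2.0]
gripper_width: 0.0104
```

```bash
python3 go.py .581 .0225 .045 90.65;python3 - <<'E'
from h import *
for n in('side',):
    d=cam(n); 
    if n=='side':cv2.imwrite('pics/s12.png',cv2.resize(d['img'][130:270,230:400],None,fx=4.5,fy=4.5,interpolation=cv2.INTER_CUBIC)[:,:,::-1])
E
```

```text
t 21.82 pos [0.5849 0.0221 0.0654] head 90.65 j6 -99.9 turn rad -0.0001 shift tx ty tz [ 0.4 20.4  3.9] F [ 0.3 -0.4 -2. ] w 0.0104
```

View pics/s12.png

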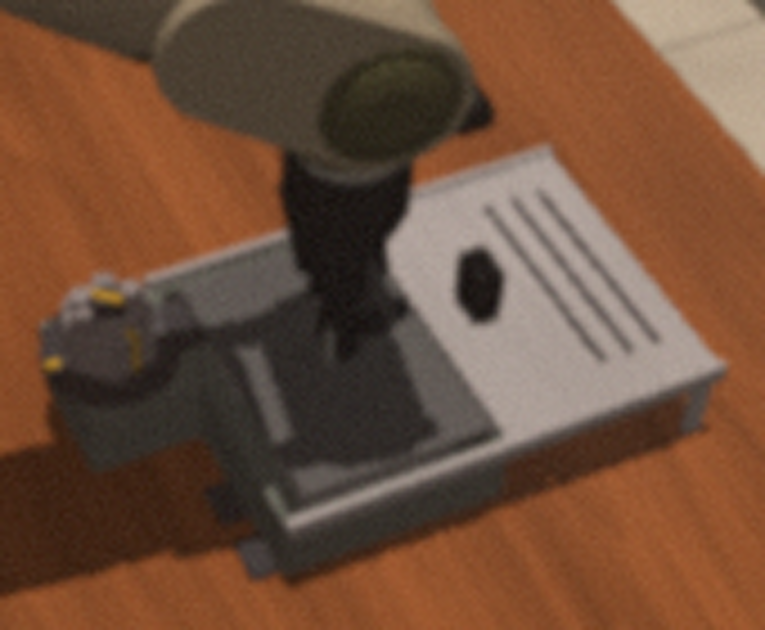

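Emit:
send_rows(
  commands=[
    [[0,2,0,0],[0,0,2,0],[0,0,2,0],[0,0,0,0],[0,0,0,0]],
  ],
)

```text
time: 22.28
tcp_pos: [0.5807, 0.0221, 0.0634]
tcp_rot: [[-0.011, 0.0, -1.0], [1.0, -0.0, -0.011], [-0.0, -1.0, -0.0]]
wrist_force: [0.1, -0.1, -1.5]
gripper_width: 0.0105
```

Emit:
send_rows(
  commands=[
    [[0,3,0,0],[0,3,0,0],[0,3,0,0],[0,0,0,0]],
  ],
)

```text
time: 22.62
tcp_pos: [0.5804, 0.0221, 0.0534]
tcp_rot: [[-0.011, -0.001, -1.0], [1.0, 0.0, -0.011], [0.0, -1.0, 0.001]]
wrist_force: [-0.3, -0.4, -1.3]
gripper_width: 0.0102
```

```bash
python3 go.py .581 .0225 .0355 90.65
```

```text
t 22.62 pos [0.5804 0.0221 0.0534] head 90.64 j6 -100.0 turn rad -0.0002 shift tx ty tz [ 0.3 17.9 -0.7] F [-0.3 -0.4 -1.3] w 0.0102
```

Emit:
send_rows(
  commands=[
    [[0,4,0,0],[0,4,0,0],[0,4,0,0],[0,4,0,0],[0,1,0,0],[0,0,0,0],[0,0,0,0]],
  ],
)

```text
time: 23.2
tcp_pos: [0.5808, 0.0221, 0.0372]
tcp_rot: [[-0.011, -0.0, -1.0], [1.0, -0.0, -0.011], [-0.0, -1.0, 0.0]]
wrist_force: [-0.6, -0.5, -1.4]
gripper_width: 0.0103
```

Emit:
send_rows(
  commands=[
    [[0,1,0,0],[0,0,0,0],[0,0,0,0]],
  ],
)

```text
time: 23.45
tcp_pos: [0.5808, 0.0221, 0.0364]
tcp_rot: [[-0.011, 0.0, -1.0], [1.0, -0.0, -0.011], [-0.0, -1.0, -0.0]]
wrist_force: [-1.3, 0.3, -0.4]
gripper_width: 0.0103
```

Emit:
send_rows(
  commands=[
    [[0,1,0,0],[0,1,0,0],[0,0,0,0]],
  ],
)

```text
time: 23.7
tcp_pos: [0.5808, 0.0221, 0.0344]
tcp_rot: [[-0.011, 0.0, -1.0], [1.0, -0.0, -0.011], [-0.0, -1.0, -0.0]]
wrist_force: [-1.5, 0.6, 1.5]
gripper_width: 0.0105
```

Emit:
send_rows(
  commands=[
    [[0,0,0,0],[0,0,0,0],[0,-3,0,0],[0,-20,0,0],[0,-40,0,0],[0,-40,0,0],[0,-20,0,0]],
  ],
  gripper=0.35,
)

```text
time: 24.28
tcp_pos: [0.5821, 0.022, 0.1623]
tcp_rot: [[-0.011, 0.006, -1.0], [1.0, -0.001, -0.011], [-0.001, -1.0, -0.006]]
wrist_force: [-0.9, 0.1, 0.7]
gripper_width: 0.0301
```

```bash
python3 bars.py; python3 go.py .6625 -.2605 .12 85.4;python3 - <<'E'
from h import *
for n in('side',):
    d=cam(n); 
    if n=='side':cv2.imwrite('pics/s13.png',cv2.resize(d['img'][130:270,230:400],None,fx=4.5,fy=4.5,interpolation=cv2.INTER_CUBIC)[:,:,::-1])
E
```

```text
side [377.5 287. ] 296 mean [ 0.6617 -0.2629] head 175.2 rect [array([ 661.775, -262.795]), array([36.971, 62.208]), np.float64(84.959)]
side [375.5 350.7] 402 mean [ 0.5665 -0.408 ] head 172.5 rect [array([ 566.296, -407.887]), array([37.033, 63.484]), np.float64(82.682)]
top [353.7 180.9] 171 mean [ 0.6633 -0.258 ] head 175.9 rect [array([ 662.958, -259.302]), array([37.232, 61.871]), np.float64(88.933)]
top [393.6 206.7] 176 mean [ 0.5674 -0.4034] head 172.2 rect [array([ 567.534, -403.352]), array([37.779, 64.509]), np.float64(82.523)]
t 24.38 pos [0.5825 0.0219 0.1617] head 90.65 j6 -100.0 turn rad 0.0916 shift tx ty tz [-275.1   41.7 -102.4] F [ 0.7 -0.  -1.1] w 0.0302
```

View pics/s13.png

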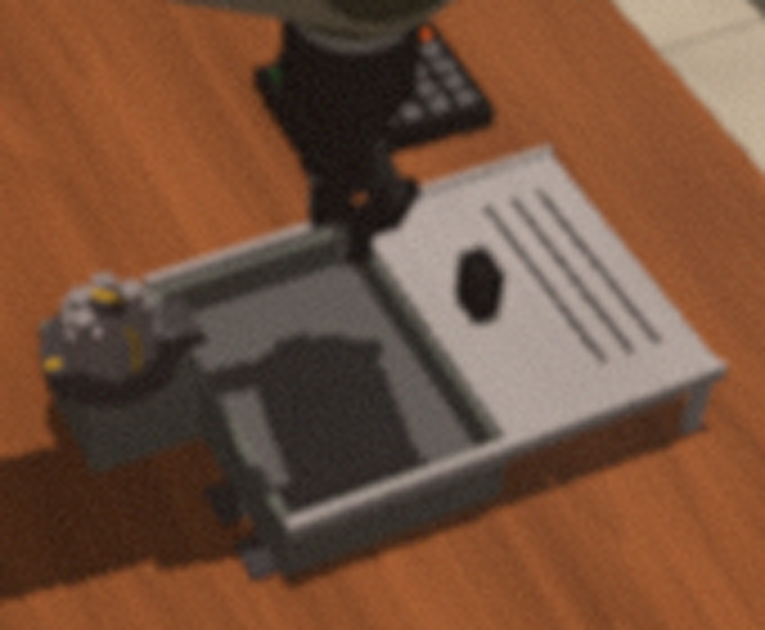

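Emit:
send_rows(
  commands=[
    [[0,0,0,0.09],[-36,0,-14,0],[-38,0,-14,0],[-38,0,-14,0],[-38,0,-14,0],[-38,0,-14,0],[-38,10,-14,0],[-38,15,-14,0]],
  ],
  gripper=0.7,
)

```text
time: 25.1
tcp_pos: [0.6574, -0.2496, 0.1319]
tcp_rot: [[0.079, -0.0, -0.997], [0.997, -0.0, 0.079], [-0.0, -1.0, 0.0]]
wrist_force: [1.2, 0.1, 1.3]
gripper_width: 0.0598
```

Emit:
send_rows(
  commands=[
    [[-12,20,-4,0],[0,20,0,0],[0,20,0,0],[0,10,0,0],[0,0,0,0],[0,0,0,0]],
  ],
)

```text
time: 25.6
tcp_pos: [0.6602, -0.2593, 0.0624]
tcp_rot: [[0.078, -0.001, -0.997], [0.997, 0.001, 0.078], [0.001, -1.0, 0.001]]
wrist_force: [-0.0, 0.1, 1.2]
gripper_width: 0.0596
```

```bash
python3 go.py .6625 -.2605 .007 85.5
```

```text
t 25.6 pos [ 0.6602 -0.2593  0.0624] head 85.5 j6 -116.4 turn rad 0.0 shift tx ty tz [-1.  55.4 -2.4] F [-0.   0.1  1.2] w 0.0596
```

Emit:
send_rows(
  commands=[
    [[-1,15,-2,0],[0,20,0,0],[0,13,0,0],[0,7,0,0],[0,0,0,0],[0,0,0,0]],
  ],
)

```text
time: 26.1
tcp_pos: [0.6625, -0.2609, 0.0082]
tcp_rot: [[0.079, 0.0, -0.997], [0.997, -0.0, 0.079], [-0.0, -1.0, -0.0]]
wrist_force: [0.5, -0.2, 0.5]
gripper_width: 0.0599
```

```bash
python3 go.py .6625 -.2605 .007 85.5
```

```text
t 26.1 pos [ 0.6625 -0.2609  0.0082] head 85.49 j6 -116.4 turn rad -0.0003 shift tx ty tz [0.4 1.2 0. ] F [ 0.5 -0.2  0.5] w 0.0599
```

Emit:
send_rows(
  commands=[
    [[0,0,0,0],[0,0,0,0],[0,0,0,0],[0,0,0,0],[0,0,0,0]],
  ],
  gripper=0.0,
  newtons=50,
)

```text
time: 26.52
tcp_pos: [0.6629, -0.2611, 0.0093]
tcp_rot: [[0.079, 0.002, -0.997], [0.997, -0.001, 0.079], [-0.001, -1.0, -0.002]]
wrist_force: [-1.1, 0.5, 6.1]
gripper_width: 0.0342
```

Emit:
send_rows(
  commands=[
    [[0,-15,0,0],[0,-30,0,0],[0,-40,0,0],[0,-40,0,0],[0,0,0,-0.09],[0,0,0,0]],
  ],
)

```text
time: 27.02
tcp_pos: [0.6629, -0.2612, 0.1363]
tcp_rot: [[-0.014, 0.004, -1.0], [1.0, -0.003, -0.014], [-0.003, -1.0, -0.004]]
wrist_force: [0.3, -0.3, -4.9]
gripper_width: 0.0339
```

```bash
python3 go.py .5825 .0685 .12 90.65
```

```text
t 27.02 pos [ 0.6629 -0.2612  0.1363] head 90.82 j6 -121.7 turn rad 0.003 shift tx ty tz [330.6  16.3  76.7] F [ 0.3 -0.3 -4.9] w 0.0339
```

Emit:
send_rows(
  commands=[
    [[36,0,9,0.003],[37,0,9,0],[37,0,9,0],[37,0,9,0],[37,0,9,0],[37,0,8,0],[37,0,8,0],[37,0,8,0]],
  ],
)

```text
time: 27.68
tcp_pos: [0.5889, 0.0354, 0.1314]
tcp_rot: [[-0.005, -0.003, -1.0], [1.0, 0.0, -0.005], [0.0, -1.0, 0.003]]
wrist_force: [0.3, -0.5, -3.2]
gripper_width: 0.0342
```

Emit:
send_rows(
  commands=[
    [[34,5,7,0],[0,10,0,0],[0,10,0,0],[0,0,0,0],[0,0,0,0]],
  ],
)

```text
time: 28.1
tcp_pos: [0.583, 0.0666, 0.1066]
tcp_rot: [[-0.006, -0.003, -1.0], [1.0, -0.0, -0.006], [-0.0, -1.0, 0.003]]
wrist_force: [0.6, -0.1, -3.4]
gripper_width: 0.034
```

```bash
python3 go.py .5825 .0685 .0395 90.65
```

```text
t 28.1 pos [0.583  0.0666 0.1066] head 90.35 j6 -95.3 turn rad -0.0053 shift tx ty tz [ 1.9 67.1  0.4] F [ 0.6 -0.1 -3.4] w 0.034
```

Emit:
send_rows(
  commands=[
    [[2,10,0,-0.005],[0,15,0,0],[0,15,0,0],[0,15,0,0],[0,8,0,0],[0,3,0,0],[0,0,0,0],[0,0,0,0]],
  ],
)

```text
time: 28.77
tcp_pos: [0.5839, 0.0693, 0.0424]
tcp_rot: [[-0.013, 0.001, -1.0], [1.0, -0.0, -0.013], [-0.0, -1.0, -0.001]]
wrist_force: [-0.2, 0.2, -3.2]
gripper_width: 0.0346
```

Emit:
send_rows(
  commands=[
    [[0,2,0,0],[0,0,0,0],[0,0,0,0]],
  ],
)

```text
time: 29.02
tcp_pos: [0.5836, 0.0695, 0.0402]
tcp_rot: [[-0.013, 0.001, -1.0], [1.0, -0.0, -0.013], [-0.0, -1.0, -0.001]]
wrist_force: [-0.2, 0.4, -2.7]
gripper_width: 0.0339
```

Emit:
send_rows(
  commands=[
    [[0,1,0,0],[0,0,0,0],[0,0,0,0]],
  ],
)

```text
time: 29.27
tcp_pos: [0.5834, 0.0695, 0.0388]
tcp_rot: [[-0.013, 0.0, -1.0], [1.0, -0.0, -0.013], [-0.0, -1.0, -0.0]]
wrist_force: [-0.1, -0.5, -3.8]
gripper_width: 0.0339
```

Emit:
send_rows(
  commands=[
    [[0,0,0,0],[0,0,0,0],[0,0,0,0],[0,-10,0,0],[0,-40,0,0],[0,-40,0,0],[0,-10,0,0]],
  ],
  gripper=0.57,
)

```text
time: 29.85
tcp_pos: [0.5858, 0.0695, 0.146]
tcp_rot: [[-0.013, 0.01, -1.0], [1.0, -0.001, -0.013], [-0.001, -1.0, -0.01]]
wrist_force: [-0.2, 0.2, 0.7]
gripper_width: 0.049
```

```bash
python3 bars.py; python3 go.py .567 -.4058 .12 82.4;python3 - <<'E'
from h import *
for n in('side','top'):
    d=cam(n); save(d,n+'3.png')
E
```

```text
side [375.5 350.8] 400 mean [ 0.5662 -0.4082] head 173.0 rect [array([ 566.018, -408.001]), array([36.833, 62.92 ]), np.float64(82.786)]
top [393.6 206.7] 175 mean [ 0.5675 -0.4035] head 172.6 rect [array([ 567.534, -403.352]), array([37.779, 64.509]), np.float64(82.523)]
t 29.95 pos [0.5848 0.0695 0.1424] head 90.76 j6 -95.4 turn rad 0.146 shift tx ty tz [-473.5   22.4  -45.2] F [-0.8  0.1 -0.6] w 0.0486
```

View pics/side3.png

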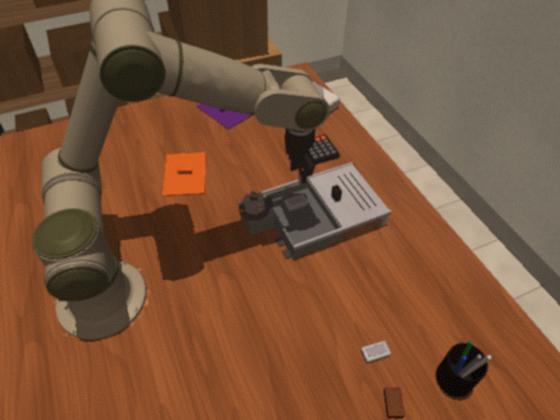

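Emit:
send_rows(
  commands=[
    [[0,0,0,0.07],[0,0,0,0.07],[-39,0,-4,0],[-40,0,-4,0],[-40,0,-4,0],[-40,0,-4,0],[-40,0,-4,0],[-40,0,-4,0]],
  ],
  gripper=0.7,
)

```text
time: 30.72
tcp_pos: [0.576, -0.1722, 0.1372]
tcp_rot: [[0.127, -0.003, -0.992], [0.992, 0.001, 0.127], [0.001, -1.0, 0.003]]
wrist_force: [0.7, -0.5, -0.1]
gripper_width: 0.0598
```

Emit:
send_rows(
  commands=[
    [[-40,0,-4,0],[-40,0,-4,0],[-40,10,-4,0],[-40,10,-4,0],[-40,10,-4,0],[-34,10,0,0],[0,0,0,0],[0,0,0,0]],
  ],
)

```text
time: 31.38
tcp_pos: [0.5657, -0.4061, 0.0957]
tcp_rot: [[0.129, -0.003, -0.992], [0.992, 0.003, 0.129], [0.003, -1.0, 0.004]]
wrist_force: [0.7, 0.7, -0.2]
gripper_width: 0.0597
```

```bash
python3 go.py .567 -.4058 .009 82.7
```

```text
t 31.38 pos [ 0.5657 -0.4061  0.0957] head 82.58 j6 -127.9 turn rad -0.0021 shift tx ty tz [ 0.5 86.7 -1.2] F [ 0.7  0.7 -0.2] w 0.0597
```

Emit:
send_rows(
  commands=[
    [[0,20,-1,0],[0,25,0,0],[0,20,0,0],[0,14,0,0],[0,7,0,0],[0,0,0,0],[0,0,0,0]],
  ],
)

```text
time: 31.97
tcp_pos: [0.5687, -0.4052, 0.0136]
tcp_rot: [[0.126, 0.001, -0.992], [0.992, -0.001, 0.126], [-0.0, -1.0, -0.001]]
wrist_force: [0.2, -0.7, -0.2]
gripper_width: 0.0598
```

Emit:
send_rows(
  commands=[
    [[0,0,0,0],[0,0,0,0],[0,0,0,0],[0,0,0,0],[0,0,0,0]],
  ],
  gripper=0.0,
  newtons=50,
)

```text
time: 32.38
tcp_pos: [0.5696, -0.4053, 0.0169]
tcp_rot: [[0.126, 0.003, -0.992], [0.992, -0.001, 0.126], [-0.001, -1.0, -0.003]]
wrist_force: [0.1, 15.6, 35.1]
gripper_width: 0.0229
```

Emit:
send_rows(
  commands=[
    [[0,-15,0,0],[0,-30,0,0],[0,-40,0,0],[0,-40,0,0],[0,0,0,-0.07],[0,0,0,-0.07],[0,0,0,0]],
  ],
)

```text
time: 32.97
tcp_pos: [0.5684, -0.4055, 0.1392]
tcp_rot: [[-0.016, 0.001, -1.0], [1.0, -0.001, -0.016], [-0.001, -1.0, -0.001]]
wrist_force: [0.0, -0.1, -0.1]
gripper_width: 0.0003
```

```bash
python3 go.py .5835 -.0235 .12 90.65; python3 bars.py
```

```text
t 32.97 pos [ 0.5684 -0.4055  0.1392] head 90.89 j6 -136.0 turn rad 0.0043 shift tx ty tz [381.8  19.2 -19.4] F [ 0.  -0.1 -0.1] w 0.0003
```

```bash
python3 - <<'E'
from h import *
for n in('side','top'):
    d=cam(n); save(d,n+'4.png')
E
```

```text
(no output)
```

View pics/side4.png

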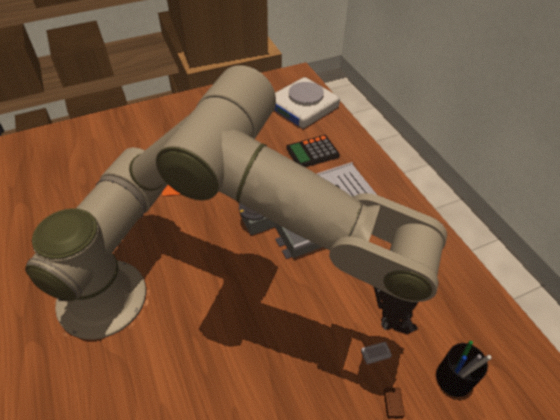

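View pics/top4.png

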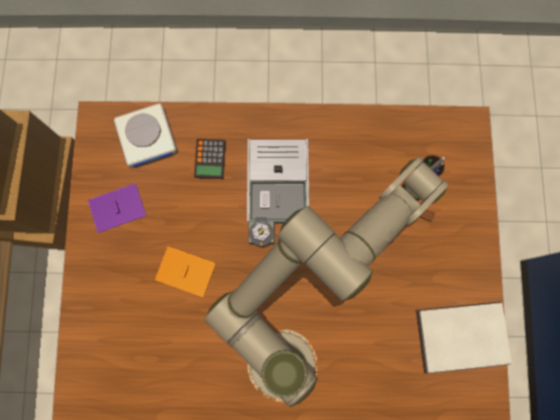

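```bash
python3 - <<'E'
from h import *
d=cam('side'); im=d['img'].astype(int); sat=(im.max(2)-im.min(2))/np.maximum(im.max(2),1)
m=np.zeros(sat.shape,np.uint8); s=(slice(335,370),slice(355,400)); m[s]=(sat[s]<.35)
m=cv2.morphologyEx(m,cv2.MORPH_OPEN,np.ones((3,3)))
c,l,st,ce=cv2.connectedComponentsWithStats(m); i=1+st[1:,4].argmax(); v,u=np.nonzero(l==i)
Q=onplane(d,np.c_[u,v],.016)[:,:2]; print(st[i],ce[i],Q.mean(0),cv2.minAreaRect((Q*1000).astype(np.float32)))
cv2.imwrite('pics/s14.png',cv2.resize(d['img'][300:400,340:440],None,fx=5,fy=5)[:,:,::-1])
E
python3 go.py .567 -.4058 .009 82.7
```

```text
[362 343  29  21 432] [375.82407407 352.52546296] [ 0.56478286 -0.41198544] ((565.58154296875, -411.59832763671875), (38.871646881103516, 64.78905487060547), 81.92924499511719)
t 33.22 pos [ 0.5682 -0.4053  0.1375] head 90.68 j6 -135.8 turn rad 0.1393 shift tx ty tz [ -0.7 128.5   1.1] F [-0.1  0.3 -0.1] w -0.0002
```

View pics/s14.png

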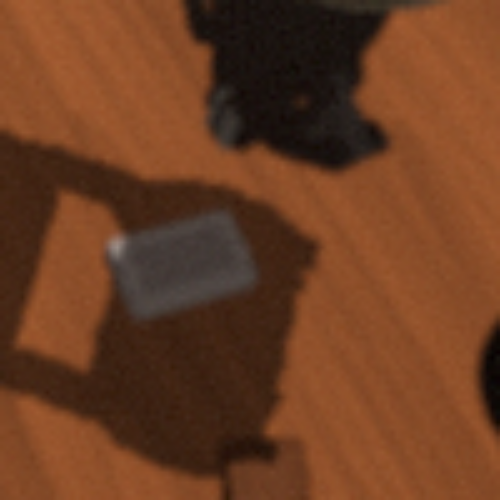

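Emit:
send_rows(
  commands=[
    [[-3,0,0,0.07],[0,0,1,0.075],[0,20,0,0],[0,30,0,0],[0,30,0,0],[0,20,0,0],[0,15,0,0],[0,0,0,0]],
  ],
  gripper=0.7,
)

```text
time: 33.88
tcp_pos: [0.5658, -0.4069, 0.0187]
tcp_rot: [[0.132, -0.005, -0.991], [0.991, 0.005, 0.132], [0.004, -1.0, 0.005]]
wrist_force: [-0.2, 0.1, -1.0]
gripper_width: 0.0596
```

```bash
python3 go.py .567 -.4075 .008 82.3
```

```text
t 33.88 pos [ 0.5658 -0.4069  0.0187] head 82.39 j6 -127.7 turn rad 0.0016 shift tx ty tz [-0.4 10.7 -1.2] F [-0.2  0.1 -1. ] w 0.0596
```

Emit:
send_rows(
  commands=[
    [[0,0,0,0],[0,7,0,0],[0,0,0,0],[0,0,0,0],[0,0,0,0]],
  ],
)

```text
time: 34.3
tcp_pos: [0.5675, -0.4085, 0.0165]
tcp_rot: [[0.131, 0.001, -0.991], [0.991, -0.001, 0.131], [-0.001, -1.0, -0.001]]
wrist_force: [-0.1, -0.1, -0.7]
gripper_width: 0.0599
```

```bash
python3 go.py .567 -.4075 .008 82.3
```

```text
t 34.3 pos [ 0.5675 -0.4085  0.0165] head 82.45 j6 -127.8 turn rad 0.0025 shift tx ty tz [0.9 8.5 0.6] F [-0.1 -0.1 -0.7] w 0.0599
```

Emit:
send_rows(
  commands=[
    [[0,4,0,0],[0,4,0,0],[0,0,0,0],[0,0,0,0],[0,0,0,0]],
  ],
)

```text
time: 34.72
tcp_pos: [0.5673, -0.4083, 0.0078]
tcp_rot: [[0.131, -0.0, -0.991], [0.991, 0.0, 0.131], [0.0, -1.0, 0.0]]
wrist_force: [-0.4, 0.5, 0.8]
gripper_width: 0.0598
```

Emit:
send_rows(
  commands=[
    [[0,0,0,0],[0,0,0,0],[0,0,0,0],[0,0,0,0],[0,0,0,0]],
  ],
  gripper=0.0,
  newtons=50,
)

```text
time: 35.13
tcp_pos: [0.5674, -0.4086, 0.0083]
tcp_rot: [[0.131, 0.001, -0.991], [0.991, -0.001, 0.131], [-0.001, -1.0, -0.001]]
wrist_force: [0.4, -0.2, 3.7]
gripper_width: 0.0343
```

Emit:
send_rows(
  commands=[
    [[0,-15,0,0],[0,-30,0,0],[0,-40,0,0],[0,-40,0,0],[0,0,0,-0.07],[0,0,0,-0.07],[0,0,0,0]],
  ],
)

```text
time: 35.72
tcp_pos: [0.5671, -0.4079, 0.1335]
tcp_rot: [[-0.011, -0.0, -1.0], [1.0, 0.0, -0.011], [0.0, -1.0, 0.0]]
wrist_force: [0.5, 0.3, -4.7]
gripper_width: 0.0342
```

```bash
python3 go.py .5835 -.0235 .12 90.65
```

```text
t 35.72 pos [ 0.5671 -0.4079  0.1335] head 90.62 j6 -135.9 turn rad -0.0006 shift tx ty tz [384.2  13.5 -20.7] F [ 0.5  0.3 -4.7] w 0.0342
```

Held. To the box: 10 rows.

Emit:
send_rows(
  commands=[
    [[38,0,-2,0],[38,0,-2,0],[38,0,-2,0],[38,0,-2,0],[38,0,-2,0],[38,0,-2,0],[38,0,-2,0],[38,0,-2,0]],
  ],
)

```text
time: 36.38
tcp_pos: [0.5801, -0.1021, 0.1326]
tcp_rot: [[-0.006, -0.001, -1.0], [1.0, 0.001, -0.006], [0.001, -1.0, 0.001]]
wrist_force: [0.6, -0.6, -3.4]
gripper_width: 0.0343
```

Emit:
send_rows(
  commands=[
    [[38,0,-2,0],[38,5,-2,0],[4,10,0,0],[0,10,0,0],[0,0,0,0],[0,0,0,0]],
  ],
)

```text
time: 36.88
tcp_pos: [0.5837, -0.0252, 0.1071]
tcp_rot: [[-0.006, -0.002, -1.0], [1.0, 0.0, -0.006], [0.0, -1.0, 0.002]]
wrist_force: [0.1, -2.1, -3.4]
gripper_width: 0.034
```

```bash
python3 go.py .5835 -.0235 .0385 90.65
```

```text
t 36.88 pos [ 0.5837 -0.0252  0.1071] head 90.35 j6 -104.3 turn rad -0.0052 shift tx ty tz [ 1.7 68.6  0.2] F [ 0.1 -2.1 -3.4] w 0.034
```

Emit:
send_rows(
  commands=[
    [[2,10,0,-0.005],[0,15,0,0],[0,15,0,0],[0,15,0,0],[0,8,0,0],[0,3,0,0],[0,0,0,0],[0,0,0,0]],
  ],
)

```text
time: 37.55
tcp_pos: [0.5845, -0.0225, 0.0424]
tcp_rot: [[-0.013, 0.001, -1.0], [1.0, -0.0, -0.013], [-0.0, -1.0, -0.001]]
wrist_force: [-0.3, -0.3, -3.9]
gripper_width: 0.0344
```

Emit:
send_rows(
  commands=[
    [[0,2,0,0],[0,1,0,0],[0,0,0,0],[0,0,0,0]],
  ],
)

```text
time: 37.88
tcp_pos: [0.5842, -0.0221, 0.039]
tcp_rot: [[-0.013, 0.0, -1.0], [1.0, -0.0, -0.013], [-0.0, -1.0, -0.0]]
wrist_force: [0.3, 0.2, -3.1]
gripper_width: 0.0341
```

Emit:
send_rows(
  commands=[
    [[0,1,0,0],[0,0,0,0],[0,0,0,0]],
  ],
)

```text
time: 38.13
tcp_pos: [0.5841, -0.0221, 0.0378]
tcp_rot: [[-0.013, -0.0, -1.0], [1.0, 0.0, -0.013], [0.0, -1.0, 0.0]]
wrist_force: [0.2, 0.5, -4.1]
gripper_width: 0.0341
```

Emit:
send_rows(
  commands=[
    [[0,0,0,0],[0,0,0,0],[0,0,0,0],[0,-10,0,0],[0,-40,0,0],[0,-40,0,0],[0,-30,0,0]],
  ],
  gripper=0.57,
)

```text
time: 38.72
tcp_pos: [0.5846, -0.0222, 0.1619]
tcp_rot: [[-0.013, 0.003, -1.0], [1.0, -0.001, -0.013], [-0.001, -1.0, -0.003]]
wrist_force: [0.7, -0.4, 0.4]
gripper_width: 0.0489
```

Emit:
send_rows(
  commands=[
    [[20,0,30,0],[20,0,30,0],[20,0,30,0],[20,0,30,0],[20,0,30,0],[0,0,0,0],[0,0,0,0]],
  ],
)

```text
time: 39.3
tcp_pos: [0.4323, 0.0766, 0.159]
tcp_rot: [[-0.015, 0.002, -1.0], [1.0, -0.0, -0.015], [-0.0, -1.0, -0.002]]
wrist_force: [1.1, -0.0, 0.7]
gripper_width: 0.0488
```

```bash
python3 - <<'E'
from h import *
for n in('side','top'):
    d=cam(n); save(d,n+'5.png')
    if n=='side':cv2.imwrite('pics/s15.png',cv2.resize(d['img'][130:270,230:400],None,fx=4.5,fy=4.5,interpolation=cv2.INTER_CUBIC)[:,:,::-1])
E
python3 go.py .69 .0238 .12 90.65
```

```text
t 39.4 pos [0.4337 0.0756 0.1586] head 90.75 j6 -96.2 turn rad 0.0018 shift tx ty tz [ -54.7   38.6 -255.7] F [ 0.5 -0.6 -0.9] w 0.0485
```

View pics/s15.png

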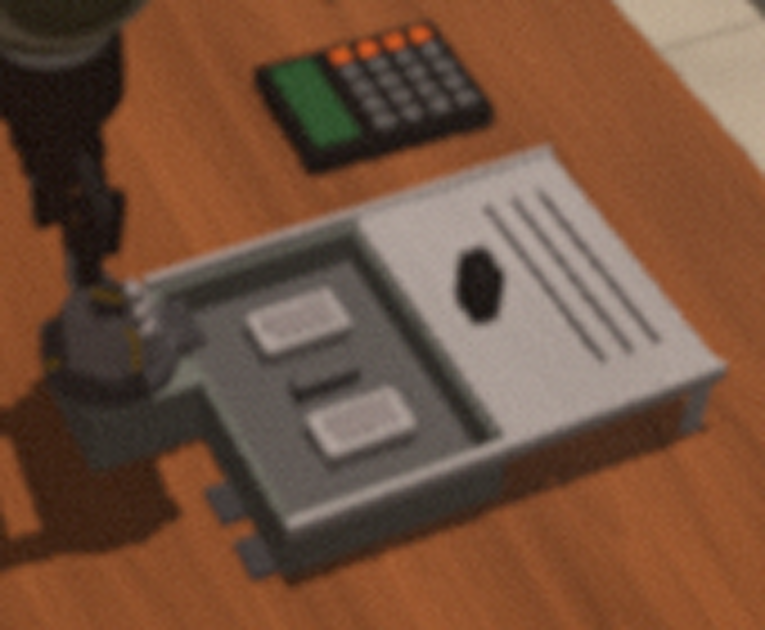

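View pics/top5.png

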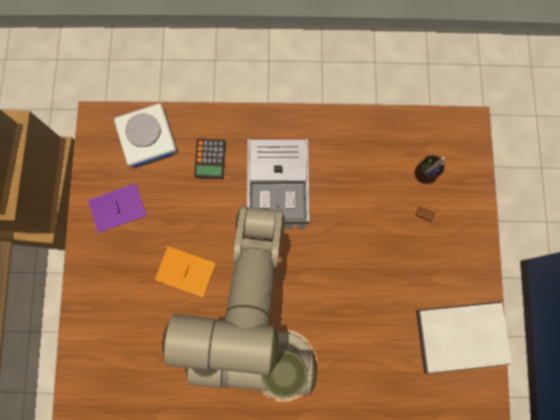

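View pics/side5.png

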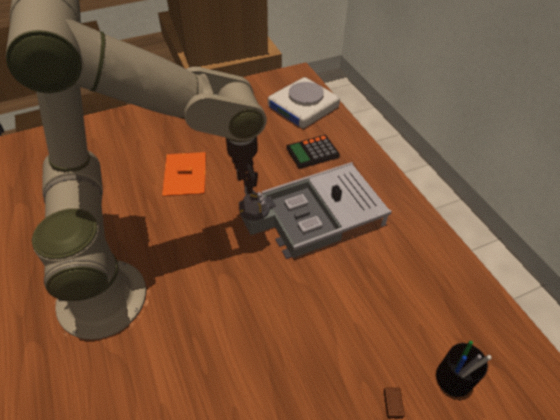

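Emit:
send_rows(
  commands=[
    [[-8,0,-36,0.002],[-8,0,-37,0],[-8,0,-37,0],[-8,0,-37,0],[-8,0,-37,0],[-8,10,-37,0],[-7,10,-35,0],[0,0,0,0]],
  ],
)

```text
time: 40.07
tcp_pos: [0.6929, 0.021, 0.1315]
tcp_rot: [[-0.008, -0.005, -1.0], [1.0, 0.0, -0.008], [0.0, -1.0, 0.005]]
wrist_force: [-0.6, 0.5, -2.7]
gripper_width: 0.0486
```

Emit:
send_rows(
  commands=[
    [[0,0,0,0],[0,0,0,0]],
  ],
)

```text
time: 40.23
tcp_pos: [0.6894, 0.0233, 0.1375]
tcp_rot: [[-0.011, -0.0, -1.0], [1.0, 0.0, -0.011], [0.0, -1.0, 0.0]]
wrist_force: [-0.7, -1.1, -0.3]
gripper_width: 0.0487
```

```bash
python3 go.py .69 .0238 .066 90.65
```

```text
t 40.23 pos [0.6894 0.0233 0.1375] head 90.6 j6 -98.4 turn rad -0.0008 shift tx ty tz [ 0.5 71.5 -0.6] F [-0.7 -1.1 -0.3] w 0.0487
```

Emit:
send_rows(
  commands=[
    [[0,20,0,0],[0,20,0,0],[0,20,0,0],[0,10,0,0],[0,0,0,0],[0,0,0,0],[0,0,0,0]],
  ],
)

```text
time: 40.82
tcp_pos: [0.6901, 0.0237, 0.0699]
tcp_rot: [[-0.011, 0.003, -1.0], [1.0, -0.0, -0.011], [-0.0, -1.0, -0.003]]
wrist_force: [0.6, -0.4, 0.0]
gripper_width: 0.0487
```

Emit:
send_rows(
  commands=[
    [[0,0,0,0],[0,0,0,0],[0,0,0,0],[0,0,0,0]],
  ],
  gripper=0.0,
  newtons=50,
)

```text
time: 41.15
tcp_pos: [0.6899, 0.0238, 0.0694]
tcp_rot: [[-0.011, 0.002, -1.0], [1.0, -0.0, -0.011], [-0.0, -1.0, -0.002]]
wrist_force: [-1.2, 0.9, 6.0]
gripper_width: 0.0293
```

Emit:
send_rows(
  commands=[
    [[0,0,10,0],[0,0,20,0],[0,0,20,0],[0,0,20,0],[0,0,20,0],[0,0,20,0],[0,0,20,0],[0,0,10,0]],
  ],
)

```text
time: 41.82
tcp_pos: [0.5491, 0.022, 0.0694]
tcp_rot: [[-0.011, 0.004, -1.0], [1.0, -0.001, -0.011], [-0.001, -1.0, -0.004]]
wrist_force: [2.6, -0.3, 3.3]
gripper_width: 0.0288
```

```bash
python3 go.py .539 .0220 .066 90.65
```

```text
t 41.82 pos [0.5491 0.022  0.0694] head 90.65 j6 -100.6 turn rad -0.0001 shift tx ty tz [ 0.1  3.4 10.1] F [ 2.6 -0.3  3.3] w 0.0288
```

Emit:
send_rows(
  commands=[
    [[0,0,4,0],[0,0,4,0],[0,0,2,0],[0,0,2,0],[0,0,0,0]],
  ],
)

```text
time: 42.23
tcp_pos: [0.54, 0.0218, 0.0694]
tcp_rot: [[-0.011, 0.007, -1.0], [1.0, -0.001, -0.011], [-0.001, -1.0, -0.007]]
wrist_force: [9.0, -0.1, 4.3]
gripper_width: 0.0291
```

Emit:
send_rows(
  commands=[
    [[0,0,2,0],[0,0,0,0],[0,0,0,0]],
  ],
)

```text
time: 42.48
tcp_pos: [0.54, 0.0218, 0.0694]
tcp_rot: [[-0.011, 0.012, -1.0], [1.0, -0.001, -0.011], [-0.001, -1.0, -0.012]]
wrist_force: [20.5, 2.6, -4.1]
gripper_width: 0.0294
```

Emit:
send_rows(
  commands=[
    [[0,0,-3,0],[0,0,0,0],[0,0,0,0]],
  ],
)

```text
time: 42.73
tcp_pos: [0.5402, 0.0218, 0.0694]
tcp_rot: [[-0.011, 0.004, -1.0], [1.0, -0.001, -0.011], [-0.001, -1.0, -0.004]]
wrist_force: [2.0, -1.1, 8.7]
gripper_width: 0.0296
```

Emit:
send_rows(
  commands=[
    [[0,0,0,0],[0,0,0,0],[0,-10,0,0],[0,-30,0,0],[0,-40,0,0],[0,-40,0,0],[0,-20,0,0]],
  ],
  gripper=0.5,
)

```text
time: 43.32
tcp_pos: [0.5394, 0.0221, 0.2132]
tcp_rot: [[-0.011, 0.006, -1.0], [1.0, -0.001, -0.011], [-0.001, -1.0, -0.006]]
wrist_force: [-0.4, -0.9, 0.9]
gripper_width: 0.0428
```

Emit:
send_rows(
  commands=[
    [[-35,0,0,0],[-35,0,0,0],[-35,0,0,0],[-35,0,0,0],[-35,0,0,0],[0,0,0,0],[0,0,0,0]],
  ],
)

```text
time: 43.9
tcp_pos: [0.54, -0.1542, 0.208]
tcp_rot: [[-0.008, -0.0, -1.0], [1.0, 0.0, -0.008], [0.0, -1.0, 0.0]]
wrist_force: [0.3, 0.5, -0.9]
gripper_width: 0.0429
```

```bash
python3 - <<'E'
from h import *
for n in('side','top'):
    d=cam(n); save(d,n+'6.png')
    if n=='side':cv2.imwrite('pics/s16.png',cv2.resize(d['img'][150:270,230:400],None,fx=4.5,fy=4.5,interpolation=cv2.INTER_CUBIC)[:,:,::-1])
    else: cv2.imwrite('pics/t16.png',cv2.resize(d['img'][205:255,235:295],None,fx=10,fy=10,interpolation=cv2.INTER_CUBIC)[:,:,::-1])
E
```

```text
(no output)
```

View pics/s16.png

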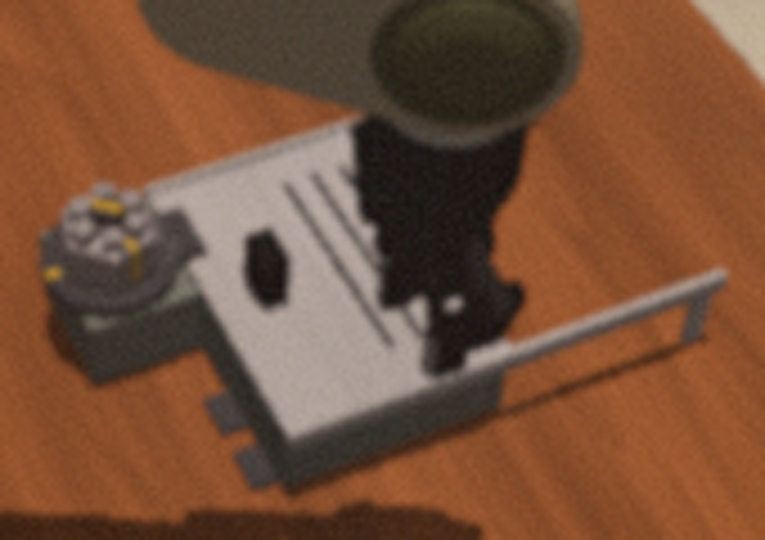

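View pics/t16.png

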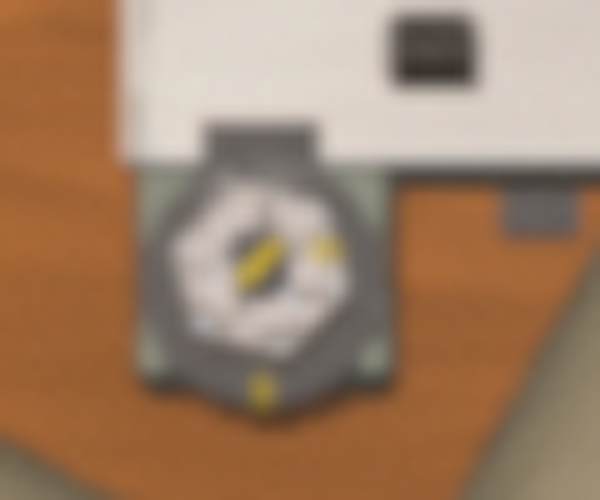

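```bash
cat > stud.py <<'E'
from h import *
def meas(n,c,rad,z=.11,K=4,thr=30,show=False):
    out=[];cs=[]
    for k in range(K):
        d=cam(n); im=d['img'].astype(float)
        x0,x1,y0,y1=int(c[0]-rad),int(c[0]+rad)+2,int(c[1]-rad),int(c[1]+rad)+2
        v,u=np.mgrid[y0:y1,x0:x1]; p=im[y0:y1,x0:x1]
        w=np.clip(np.minimum(p[...,0],p[...,1])-p[...,2]-thr,0,None); w[(u-c[0])**2+(v-c[1])**2>rad**2]=0
        if show and k==0: print(np.round(w).astype(int))
        w=w.ravel(); X=np.c_[u.ravel(),v.ravel()].astype(float); m=(X*w[:,None]).sum(0)/w.sum(); q=X-m; C=(q*w[:,None]).T@q/w.sum()
        # jacobian px->world
        J=np.array([(onplane(d,[m+e],z)-onplane(d,[m-e],z))[0,:2]/1.0 for e in(np.array([.5,0]),np.array([0,.5]))]).T*1000
        r_=[]
        for s2 in(0,.3,.6):
            e,V=np.linalg.eigh(J@(C-s2*np.eye(2))@J.T); r_.append(np.degrees(np.arctan2(V[1,1],V[0,1]))%180)
        out.append(r_); cs.append(m)
    print(n,thr,rad,'heading s2=0,.3,.6',np.mean(out,0).round(1),'sd',np.std(out,0).round(1),'c',np.mean(cs,0).round(2),'C',C.round(2).tolist())
if __name__=='__main__':
    import sys
    for thr in(25,45):
        meas('top',(260.4,230.8),5,thr=thr,show=thr==25); meas('side',(253.2,195.3),5.5,thr=thr,show=thr==25)
E
python3 stud.py
```

```text
[[ 0  0  0  0  0  0  0  0  0  0  0  0]
 [ 0  0  0  0  0  0  0  0  0  0  0  0]
 [ 0  0  0  0  0  0  0  0  0  0  0  0]
 [ 0  0  0  0  0  0  0  2  0  0  0  0]
 [ 0  0  0  0  0  3 32 37  6  0  0  0]
 [ 0  0  0  0  5 40 62 45  3  0  0  0]
 [ 0  0  0  0 37 64 52 16  0  0  0  0]
 [ 0  0  0  9 47 51 20  0  0  0  0  0]
 [ 0  0  0  2 23 15  0  0  0  0  0  0]
 [ 0  0  0  0  0  0  0  0  0  0  0  0]
 [ 0  0  0  0  0  0  0  0  0  0  0  0]
 [ 0  0  0  0  0  0  0  0  0  0  0  0]]
top 25 5 heading s2=0,.3,.6 [138.3 138.2 138. ] sd [0.2 0.2 0.2] c [260.46 230.81] C [[1.2, -0.82], [-0.82, 1.32]]
[[ 0  0  0  0  0  0  0  0  0  0  0  0  0]
 [ 0  0  0  0  0  0  0  0  0  0  0  0  0]
 [ 0  0  0  2  0  0  0  0  0  5  0  0  0]
 [ 0  0  1  0  0  0  0  0  0  0  0  0  0]
 [ 0  0  0  0  0  0  0  0  0  0  0  0  0]
 [ 0  0  0 10 23 26 18 11  3  0  0  0  0]
 [ 0  0  0 11 36 46 49 44 40 24  0  0  0]
 [ 0  0  0  0 17 24 31 42 45 34  6  0  0]
 [ 0  0  0  0  0  0  0  7 14 15  0  0  0]
 [ 0  0  0  0  0  0  0  0  0  0  0  0  0]
 [ 0  0  0  0  0  0  0  0  0  0  0  0  0]
 [ 0  0  0  0  0  0  0  0  0  0  0  0  0]
 [ 0  0  0  0  0  0  0  0  0  0  0  0  0]]
side 25 5.5 heading s2=0,.3,.6 [132.8 135.1 137.1] sd [0.4 0.4 0.3] c [253.42 195.27] C [[3.1, 0.63], [0.63, 0.78]]
top 45 5 heading s2=0,.3,.6 [137.1 136.9 136.8] sd [0.1 0.1 0.1] c [260.44 230.71] C [[0.89, -0.66], [-0.66, 0.93]]
side 45 5.5 heading s2=0,.3,.6 [139.  141.2 143.1] sd [0.3 0.3 0.3] c [253.57 195.33] C [[2.18, 0.41], [0.41, 0.31]]
```

```bash
python3 go.py .459 .0813 .15 106
```

```text
t 44.8 pos [ 0.5404 -0.1529  0.2078] head 90.64 j6 -118.4 turn rad -0.2681 shift tx ty tz [247.6  57.8  13.7] F [0.2 0.9 0.1] w 0.0425
```

Emit:
send_rows(
  commands=[
    [[0,0,0,-0.09],[0,0,0,-0.09],[0,0,0,-0.088],[0,0,0,0]],
  ],
  gripper=0.9,
)

```text
time: 45.13
tcp_pos: [0.5404, -0.1529, 0.2078]
tcp_rot: [[-0.278, -0.0, -0.96], [0.96, 0.0, -0.278], [0.0, -1.0, 0.0]]
wrist_force: [-1.1, 0.0, -0.6]
gripper_width: 0.0767
```

```bash
python3 go.py .459 .0813 .15 106
```

```text
t 45.13 pos [ 0.5404 -0.1529  0.2078] head 106.17 j6 -133.9 turn rad 0.0029 shift tx ty tz [247.6  57.8  13.7] F [-1.1  0.  -0.6] w 0.0767
```

Emit:
send_rows(
  commands=[
    [[35,0,2,0],[35,0,2,0],[35,0,2,0],[35,0,2,0],[35,10,2,0],[35,15,2,0],[35,15,2,0],[3,15,0,0]],
  ],
)

```text
time: 45.8
tcp_pos: [0.4566, 0.0856, 0.1524]
tcp_rot: [[-0.276, -0.0, -0.961], [0.961, 0.001, -0.276], [0.001, -1.0, -0.0]]
wrist_force: [0.5, -1.6, 0.7]
gripper_width: 0.0773
```

Emit:
send_rows(
  commands=[
    [[0,0,0,0],[0,0,0,0],[0,0,0,0]],
  ],
)

```text
time: 46.05
tcp_pos: [0.4594, 0.0809, 0.1537]
tcp_rot: [[-0.274, 0.001, -0.962], [0.962, -0.0, -0.274], [-0.001, -1.0, -0.001]]
wrist_force: [-0.1, 0.0, -0.3]
gripper_width: 0.0768
```

```bash
python3 go.py .459 .0813 .07 106
```

```text
t 46.05 pos [0.4594 0.0809 0.1537] head 105.88 j6 -110.3 turn rad -0.0021 shift tx ty tz [ 0.5 83.7  0.3] F [-0.1  0.  -0.3] w 0.0768
```

Emit:
send_rows(
  commands=[
    [[0,15,0,0],[0,20,0,0],[0,20,0,0],[0,15,0,0],[0,10,0,0],[0,2,0,0],[0,0,0,0],[0,0,0,0]],
  ],
)

```text
time: 46.72
tcp_pos: [0.4594, 0.0811, 0.0718]
tcp_rot: [[-0.274, 0.002, -0.962], [0.962, -0.0, -0.274], [-0.001, -1.0, -0.002]]
wrist_force: [0.2, 0.3, 0.7]
gripper_width: 0.0767
```

Emit:
send_rows(
  commands=[
    [[0,0,0,0],[0,0,0,0],[0,0,0,0],[0,0,0,0],[0,0,0,0]],
  ],
  gripper=0.0,
  newtons=40,
)

```text
time: 47.13
tcp_pos: [0.4591, 0.0815, 0.0718]
tcp_rot: [[-0.276, 0.002, -0.961], [0.961, -0.0, -0.276], [-0.001, -1.0, -0.001]]
wrist_force: [-2.2, -1.2, 6.5]
gripper_width: 0.0532
```

```bash
python3 go.py .459 .0813 .07 106; python3 -c "
from h import *
print(r.state()['moment'],r.state()['wrist_force'])
d=cam('side');cv2.imwrite('pics/s17.png',cv2.resize(d['img'][150:250,210:310],None,fx=5.5,fy=5.5)[:,:,::-1])"
```

```text
t 47.13 pos [0.4591 0.0815 0.0718] head 106.01 j6 -110.4 turn rad 0.0001 shift tx ty tz [-0.2  1.8  0.1] F [-2.2 -1.2  6.5] w 0.0532
[-0.16034094  0.29422697  0.04571772] [-2.15995112 -1.15746364  6.48836732]
```

View pics/s17.png

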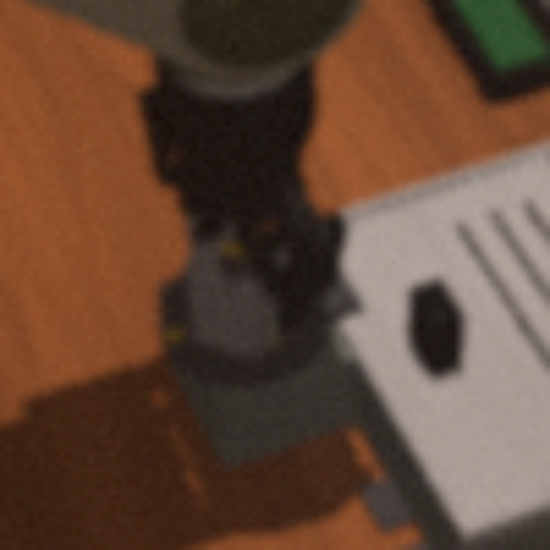

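Emit:
send_rows(
  commands=[
    [[0,0,0,0.05],[0,0,0,0.08],[0,0,0,0.08],[0,0,0,0.08],[0,0,0,0.08],[0,0,0,0.08],[0,0,0,0.05],[0,0,0,0]],
  ],
  newtons=60,
)

```text
time: 47.85
tcp_pos: [0.4592, 0.0803, 0.072]
tcp_rot: [[0.221, 0.001, -0.975], [0.975, -0.003, 0.221], [-0.002, -1.0, -0.002]]
wrist_force: [-2.7, -10.9, 7.8]
gripper_width: 0.0533
```

```bash
python3 go.py .4591 .0815 .072 106; python3 -c "
from h import *
print(r.state()['moment'])"
```

```text
t 47.85 pos [0.4592 0.0803 0.072 ] head 77.22 j6 -81.5 turn rad -0.5022 shift tx ty tz [ 1.1 -0.  -0.3] F [ -2.7 -10.9   7.8] w 0.0533
[-1.65632209  0.53627321 -0.27718208]
```

Emit:
send_rows(
  commands=[
    [[-1,0,0,0.06],[0,0,0,0.1],[0,0,0,0.1],[0,0,0,0.1],[0,0,0,0.1],[0,0,0,0.1],[0,0,0,0.06],[0,0,0,0]],
  ],
)

```text
time: 48.52
tcp_pos: [0.4584, 0.079, 0.072]
tcp_rot: [[0.747, -0.0, -0.665], [0.665, -0.003, 0.747], [-0.002, -1.0, -0.003]]
wrist_force: [-6.7, -14.4, 11.2]
gripper_width: 0.0528
```

```bash
python3 go.py .4591 .0810 .072 106; python3 -c "
from h import *
print(r.state()['moment'])"
```

```text
t 48.52 pos [0.4584 0.079  0.072 ] head 41.68 j6 -46.1 turn rad -1.1226 shift tx ty tz [ 1.8 -0.  -1.2] F [ -6.7 -14.4  11.2] w 0.0528
[-2.21525322  1.08086098 -0.26243015]
```

Emit:
send_rows(
  commands=[
    [[-2,0,-1,0],[0,0,0,0],[0,0,0,0]],
  ],
)

```text
time: 48.77
tcp_pos: [0.4583, 0.0788, 0.072]
tcp_rot: [[0.746, 0.002, -0.666], [0.666, 0.0, 0.746], [0.002, -1.0, -0.001]]
wrist_force: [0.5, 2.9, 6.8]
gripper_width: 0.053
```

```bash
python3 go.py .4591 .0810 .072 106; python3 -c "
from h import *
print(r.state()['moment'])
d=cam('side');cv2.imwrite('pics/s18.png',cv2.resize(d['img'][150:250,210:310],None,fx=5.5,fy=5.5)[:,:,::-1])"
```

```text
t 48.77 pos [0.4583 0.0788 0.072 ] head 41.78 j6 -46.6 turn rad -1.1208 shift tx ty tz [ 1.9 -0.  -1.3] F [0.5 2.9 6.8] w 0.053
[ 0.21578124  0.32490809 -0.23774633]
```

View pics/s18.png

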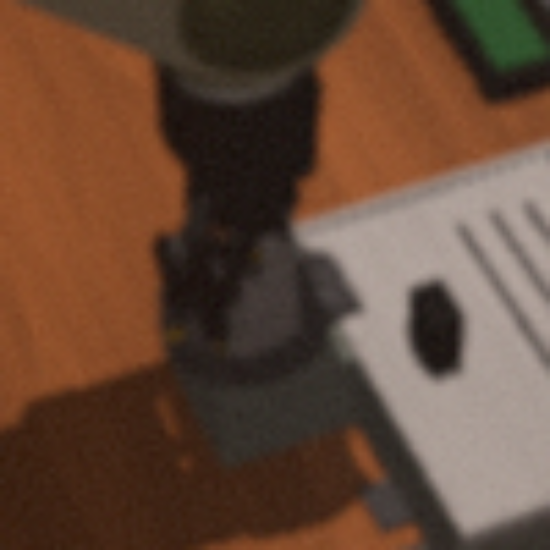

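Emit:
send_rows(
  commands=[
    [[0,0,0,0.06],[0,0,0,0.1],[0,0,0,0.1],[0,0,0,0.1],[0,0,0,0.1],[0,0,0,0.06],[0,0,0,0]],
  ],
)

```text
time: 49.4
tcp_pos: [0.4572, 0.0783, 0.0719]
tcp_rot: [[0.979, -0.001, -0.206], [0.206, -0.001, 0.979], [-0.001, -1.0, -0.001]]
wrist_force: [-7.4, -3.4, 13.4]
gripper_width: 0.0528
```

```bash
python3 go.py .4583 .0788 .072 -42; python3 -c "
from h import *
s=r.state();R=s['tcp_rot'];print(s['moment'],'force in tool',R.T@s['wrist_force'])"
```

```text
t 49.4 pos [0.4572 0.0783 0.0719] head 11.87 j6 -16.6 turn rad 0.9402 shift tx ty tz [ 0.5 -0.1  1.1] F [-7.4 -3.4 13.4] w 0.0528
[-0.61027648  1.28307923 -0.26690528] force in tool [ -7.99457163 -13.42719508  -1.84708746]
```

Emit:
send_rows(
  commands=[
    [[-1,0,0,0.06],[0,0,0,0.1],[0,0,0,0.1],[0,0,0,0.1],[0,0,0,0.1],[0,0,0,0.06],[0,0,0,0]],
  ],
)

```text
time: 49.98
tcp_pos: [0.4559, 0.0783, 0.0719]
tcp_rot: [[0.951, -0.002, 0.308], [-0.308, -0.0, 0.951], [-0.001, -1.0, -0.001]]
wrist_force: [-9.8, -1.9, 14.9]
gripper_width: 0.0527
```

```bash
python3 go.py .4583 .0788 .072 -42; python3 -c "
from h import *
s=r.state();R=s['tcp_rot'];print(s['moment'],'force in tool',R.T@s['wrist_force'])"
```

```text
t 49.98 pos [0.4559 0.0783 0.0719] head -17.93 j6 13.2 turn rad 0.4201 shift tx ty tz [ 1.5 -0.1  2. ] F [-9.8 -1.9 14.9] w 0.0527
[-0.29958084  1.50303027 -0.21959832] force in tool [ -8.80269684 -14.90261991  -4.85055388]
```

Emit:
send_rows(
  commands=[
    [[-1,0,0,0.06],[0,0,0,0.1],[0,0,0,0.1],[0,0,0,0.08],[0,0,0,0.04],[0,0,0,0],[0,0,0,0]],
  ],
)

```text
time: 50.57
tcp_pos: [0.455, 0.0788, 0.0719]
tcp_rot: [[0.771, -0.001, 0.637], [-0.637, 0.0, 0.771], [-0.001, -1.0, -0.001]]
wrist_force: [-8.9, -0.6, 14.4]
gripper_width: 0.0529
```

```bash
python3 go.py .4583 .0788 .072 -42; python3 -c "
from h import *
s=r.state();R=s['tcp_rot'];print(s['moment'],'force in tool',R.T@s['wrist_force'])"
```

```text
t 50.57 pos [0.455  0.0788 0.0719] head -39.56 j6 34.8 turn rad 0.0425 shift tx ty tz [ 2.4 -0.1  2.2] F [-8.9 -0.6 14.4] w 0.0529
[-0.06149941  1.4179713  -0.18688331] force in tool [ -6.48744232 -14.35205481  -6.15976852]
```

Emit:
send_rows(
  commands=[
    [[0,0,0,0],[0,0,0,0],[0,0,0,0],[0,0,0,0]],
  ],
  gripper=0.85,
)

```text
time: 50.9
tcp_pos: [0.4558, 0.0787, 0.0709]
tcp_rot: [[0.771, 0.0, 0.637], [-0.637, -0.0, 0.771], [0.0, -1.0, 0.0]]
wrist_force: [-0.3, -0.1, -0.2]
gripper_width: 0.0723
```

Emit:
send_rows(
  commands=[
    [[0,-15,0,0],[0,-30,0,0],[0,-40,0,0],[0,-25,0,0],[0,0,0,0]],
  ],
)

```text
time: 51.32
tcp_pos: [0.4579, 0.0786, 0.1857]
tcp_rot: [[0.771, 0.009, 0.636], [-0.636, -0.001, 0.771], [0.008, -1.0, 0.005]]
wrist_force: [0.3, 0.5, -0.1]
gripper_width: 0.0725
```

```bash
python3 go.py .459 -.12 .18 -39.7
```

```text
t 51.32 pos [0.4579 0.0786 0.1857] head -39.53 j6 34.8 turn rad 0.003 shift tx ty tz [ 127.7    5.7 -152.1] F [ 0.3  0.5 -0.1] w 0.0725
```

Emit:
send_rows(
  commands=[
    [[26,0,-30,0],[26,0,-30,0],[26,0,-30,0],[26,0,-30,0],[26,0,-30,0],[0,0,0,0],[0,0,0,0]],
  ],
)

```text
time: 51.9
tcp_pos: [0.4601, -0.1212, 0.18]
tcp_rot: [[0.769, -0.001, 0.639], [-0.639, 0.001, 0.769], [-0.001, -1.0, -0.0]]
wrist_force: [0.8, 0.4, -0.2]
gripper_width: 0.0725
```

```bash
python3 stud.py | grep -v '\['; python3 stud.py|grep head; python3 - <<'E'
from h import *
for n in('side','top'):
    d=cam(n)
    if n=='side':cv2.imwrite('pics/s19.png',cv2.resize(d['img'][180:225,230:290],None,fx=12,fy=12,interpolation=cv2.INTER_CUBIC)[:,:,::-1])
    else: cv2.imwrite('pics/t19.png',cv2.resize(d['img'][210:250,240:282],None,fx=14,fy=14,interpolation=cv2.INTER_CUBIC)[:,:,::-1])
E
```

```text
top 25 5 heading s2=0,.3,.6 [138.8 138.7 138.5] sd [0.1 0.1 0.1] c [260.53 230.74] C [[1.18, -0.81], [-0.81, 1.33]]
side 25 5.5 heading s2=0,.3,.6 [104.6 107.8 111.2] sd [3.  3.4 3.6] c [252.97 194.92] C [[2.49, 0.78], [0.78, 1.85]]
top 45 5 heading s2=0,.3,.6 [137.  136.8 136.7] sd [0.1 0.1 0.1] c [260.51 230.64] C [[0.87, -0.63], [-0.63, 0.9]]
side 45 5.5 heading s2=0,.3,.6 [138.6 141.7 144.2] sd [1.1 0.9 0.8] c [253.14 195.24] C [[1.72, 0.3], [0.3, 0.29]]
```

View pics/s19.png

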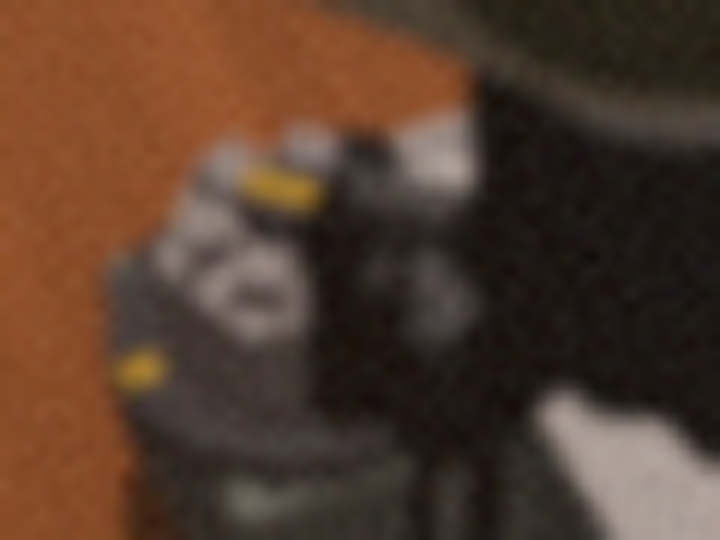

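View pics/t19.png

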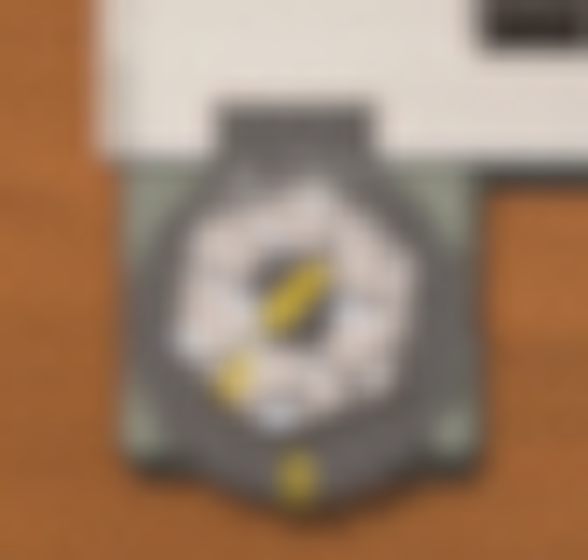

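```bash
python3 - <<'E'
from stud import *
for thr in(8,15,25,35):
  for rad in (3.6,4.5):
    meas('top',(260.5,230.8),rad,thr=thr,show=(thr==8 and rad>4))
# nut stripe & seat stripe centroid top
W=[]
for k in range(4):
    d=cam('top'); im=d['img'].astype(float)
    row=[]
    for (cx,cy,z) in((257.0,237.1,.094),(260.9,244,.064)):
        v,u=np.mgrid[int(cy)-3:int(cy)+4,int(cx)-3:int(cx)+4]; p=im[int(cy)-3:int(cy)+4,int(cx)-3:int(cx)+4]
        w=np.clip(np.minimum(p[...,0],p[...,1])-p[...,2]-25,0,None)
        c=[(u*w).sum()/w.sum(),(v*w).sum()/w.sum()]; row+=list(onplane(d,[c],z)[0,:2])
    row+=list(onplane(d,[[260.5,230.75]],.11)[0,:2]); W.append(row)
w=np.mean(W,0); print('nutstripe',w[:2],'seatstripe',w[2:4],'centre',w[4:])
for nm,q in(('nut',w[:2]),('seat',w[2:4])):
    e=q-w[4:]; print(nm,np.degrees(np.arctan2(e[1],e[0])),np.linalg.norm(e))
E
```

```text
top 8 3.6 heading s2=0,.3,.6 [139.  138.9 138.8] sd [0.4 0.4 0.4] c [260.49 230.77] C [[1.6, -1.0], [-1.0, 1.81]]
[[ 0  0  0  0  0  0  0  0  0  0  0]
 [ 0  0  0  0  0  0  1  0  0  0  0]
 [ 0  0  0  0  0 11 20 11  2  0  0]
 [ 0  0  0  0 20 51 56 27  4  0  0]
 [ 0  0  0 22 57 79 62 21  1  0  0]
 [ 0  0 11 52 79 69 32  3  0  0  0]
 [ 0  0 23 61 69 37  8  0  0  0  0]
 [ 0  4 17 36 31  9  0  0  0  0  0]
 [ 0  0  9  8  3  0  0  0  0  0  0]
 [ 0  0  0  2  0  0  0  0  0  0  0]
 [ 0  0  0  0  0  0  0  0  0  0  0]]
top 8 4.5 heading s2=0,.3,.6 [138.6 138.6 138.5] sd [0.1 0.1 0.1] c [260.51 230.77] C [[1.8, -1.2], [-1.2, 2.0]]
top 15 3.6 heading s2=0,.3,.6 [137.9 137.8 137.7] sd [0.3 0.3 0.3] c [260.51 230.73] C [[1.47, -0.96], [-0.96, 1.58]]
top 15 4.5 heading s2=0,.3,.6 [138.2 138.1 138. ] sd [0.2 0.2 0.2] c [260.51 230.73] C [[1.5, -0.99], [-0.99, 1.63]]
top 25 3.6 heading s2=0,.3,.6 [138.6 138.5 138.3] sd [0.2 0.2 0.2] c [260.53 230.74] C [[1.19, -0.82], [-0.82, 1.33]]
top 25 4.5 heading s2=0,.3,.6 [139.  138.9 138.7] sd [0.3 0.3 0.3] c [260.52 230.74] C [[1.18, -0.81], [-0.81, 1.31]]
top 35 3.6 heading s2=0,.3,.6 [139.8 139.6 139.5] sd [0.1 0.1 0.1] c [260.49 230.72] C [[0.95, -0.69], [-0.69, 1.11]]
top 35 4.5 heading s2=0,.3,.6 [139.6 139.4 139.3] sd [0.2 0.2 0.2] c [260.5  230.72] C [[0.95, -0.7], [-0.7, 1.12]]
nutstripe [0.4406849  0.09652128] seatstripe [0.41663642 0.08286736] centre [0.45863836 0.0817499 ]
nut 140.55382760775208 0.023249098121276787
seat 178.47600726496674 0.04201680448034814
```

```bash
python3 go.py .458 .0812 .15 -39.5
```

```text
t 55.4 pos [ 0.4604 -0.1197  0.1808] head -39.54 j6 10.8 turn rad -0.0006 shift tx ty tz [-129.7   30.8  153.5] F [ 0.1 -0.1  0.1] w 0.0724
```

Emit:
send_rows(
  commands=[
    [[-26,0,30,0],[-26,0,30,0],[-26,0,30,0],[-26,10,30,0],[-26,20,32,0],[0,0,0,0],[0,0,0,0]],
  ],
)

```text
time: 55.98
tcp_pos: [0.4563, 0.078, 0.152]
tcp_rot: [[0.773, -0.002, 0.634], [-0.634, 0.0, 0.773], [-0.001, -1.0, -0.001]]
wrist_force: [-0.4, 0.1, 1.2]
gripper_width: 0.0725
```

```bash
python3 go.py .458 .0812 .072 -39.5
```

```text
t 55.98 pos [0.4563 0.078  0.152 ] head -39.33 j6 34.5 turn rad 0.0029 shift tx ty tz [-0.7 80.   3.6] F [-0.4  0.1  1.2] w 0.0725
```

Emit:
send_rows(
  commands=[
    [[-1,15,3,0.002],[0,20,0,0],[0,20,0,0],[0,15,0,0],[0,10,0,0],[0,0,0,0],[0,0,0,0],[0,0,0,0]],
  ],
)

```text
time: 56.65
tcp_pos: [0.4587, 0.0788, 0.0736]
tcp_rot: [[0.769, 0.002, 0.639], [-0.639, -0.0, 0.769], [0.001, -1.0, 0.001]]
wrist_force: [-0.3, -0.0, 0.2]
gripper_width: 0.073
```

Emit:
send_rows(
  commands=[
    [[0,0,0,0],[0,0,0,0],[0,0,0,0],[0,0,0,0],[0,0,0,0]],
  ],
  gripper=0.0,
  newtons=50,
)

```text
time: 57.07
tcp_pos: [0.4565, 0.0805, 0.0736]
tcp_rot: [[0.77, -0.003, 0.638], [-0.638, 0.002, 0.77], [-0.004, -1.0, -0.001]]
wrist_force: [-11.2, 6.8, 14.3]
gripper_width: 0.0529
```

```bash
python3 go.py .458 .0812 .072 -41.4;python3 -c "
from h import *
s=r.state();R=s['tcp_rot'];print(s['moment'],'force in tool',R.T@s['wrist_force'])"
```

```text
t 57.07 pos [0.4565 0.0805 0.0736] head -39.65 j6 35.0 turn rad 0.0305 shift tx ty tz [0.7 1.6 1.5] F [-11.2   6.8  14.3] w 0.0529
[ 1.26429859  2.00076077 -0.03154853] force in tool [-13.0097258  -14.21750913  -1.8632467 ]
```

Emit:
send_rows(
  commands=[
    [[-2,0,0,0],[0,0,0,0.02],[0,0,0,0.014],[0,0,0,0],[0,0,0,0]],
  ],
)

```text
time: 57.48
tcp_pos: [0.4564, 0.0806, 0.0736]
tcp_rot: [[0.747, -0.0, 0.664], [-0.664, 0.0, 0.747], [-0.0, -1.0, -0.0]]
wrist_force: [-3.6, -1.7, 8.0]
gripper_width: 0.053
```

```bash
python3 go.py .458 .0812 .072 -41.5;python3 -c "
from h import *
s=r.state();R=s['tcp_rot'];print(s['moment'],'force in tool',R.T@s['wrist_force'])"
```

```text
t 57.48 pos [0.4564 0.0806 0.0736] head -41.63 j6 37.1 turn rad -0.0023 shift tx ty tz [0.8 1.6 1.5] F [-3.6 -1.7  8. ] w 0.053
[ 0.23159175  1.05524751 -0.11416113] force in tool [-1.57845712 -8.0442396  -3.71900773]
```

Emit:
send_rows(
  commands=[
    [[0,0,0,0],[0,0,0,0],[0,0,0,0]],
  ],
  gripper=0.75,
)

```text
time: 57.73
tcp_pos: [0.4567, 0.0807, 0.0728]
tcp_rot: [[0.748, 0.001, 0.664], [-0.664, -0.0, 0.748], [0.001, -1.0, 0.0]]
wrist_force: [0.5, -0.3, -0.5]
gripper_width: 0.064
```

```bash
python3 go.py .458 .0812 .072 -41.5;python3 -c "
from h import *
s=r.state();R=s['tcp_rot'];print(s['moment'],'force in tool',R.T@s['wrist_force'])"
```

```text
t 57.73 pos [0.4567 0.0807 0.0728] head -41.6 j6 37.1 turn rad -0.0018 shift tx ty tz [0.6 0.8 1.2] F [ 0.5 -0.3 -0.5] w 0.064
[-0.01024117 -0.03000078  0.01606526] force in tool [0.5028989  0.5288747  0.11145118]
```

Emit:
send_rows(
  commands=[
    [[0,0,0,0],[0,0,0,0],[0,0,0,0],[0,0,0,0],[0,0,0,0]],
  ],
  gripper=0.0,
  newtons=80,
)

```text
time: 58.15
tcp_pos: [0.4566, 0.0807, 0.0733]
tcp_rot: [[0.748, 0.0, 0.664], [-0.664, -0.0, 0.748], [0.0, -1.0, 0.0]]
wrist_force: [-2.4, 0.3, 8.6]
gripper_width: 0.0522
```

```bash
python3 go.py .458 .0812 .072 -41.5;python3 -c "
from h import *
s=r.state();R=s['tcp_rot'];print(s['moment'],'force in tool',R.T@s['wrist_force'])"
```

```text
t 58.15 pos [0.4566 0.0807 0.0733] head -41.57 j6 37.1 turn rad -0.0012 shift tx ty tz [0.7 1.3 1.3] F [-2.4  0.3  8.6] w 0.0522
[0.01343987 0.62786652 0.16026388] force in tool [-2.00094696 -8.59531317 -1.37591427]
```

Emit:
send_rows(
  commands=[
    [[0,0,0,0],[0,0,0,0],[0,0,0,0],[0,-15,0,0],[0,-30,0,0],[0,-40,0,0],[0,-25,0,0]],
  ],
  gripper=0.85,
)

```text
time: 58.73
tcp_pos: [0.457, 0.0807, 0.1857]
tcp_rot: [[0.748, 0.003, 0.664], [-0.664, -0.0, 0.748], [0.002, -1.0, 0.002]]
wrist_force: [-0.5, -0.8, 0.1]
gripper_width: 0.0726
```

Emit:
send_rows(
  commands=[
    [[30,0,-28,0],[30,0,-28,0],[30,0,-28,0],[30,0,-28,0],[30,0,-28,0],[30,0,-28,0],[0,0,0,0]],
  ],
)

```text
time: 59.32
tcp_pos: [0.4797, -0.1705, 0.1824]
tcp_rot: [[0.744, 0.001, 0.668], [-0.668, -0.002, 0.744], [0.002, -1.0, -0.001]]
wrist_force: [0.1, -0.1, -0.3]
gripper_width: 0.0725
```

```bash
python3 - <<'E'
from h import *
for n in('side','top'):
    d=cam(n); save(d,n+'7.png')
    if n=='side':cv2.imwrite('pics/s20.png',cv2.resize(d['img'][180:225,230:290],None,fx=12,fy=12,interpolation=cv2.INTER_CUBIC)[:,:,::-1])
    else: cv2.imwrite('pics/t20.png',cv2.resize(d['img'][210:250,240:282],None,fx=14,fy=14,interpolation=cv2.INTER_CUBIC)[:,:,::-1])
W=[]
for k in range(4):
    d=cam('top'); im=d['img'].astype(float)
    cx,cy,z=257.0,237.1,.094
    v,u=np.mgrid[int(cy)-3:int(cy)+4,int(cx)-3:int(cx)+4]; p=im[int(cy)-3:int(cy)+4,int(cx)-3:int(cx)+4]
    w=np.clip(np.minimum(p[...,0],p[...,1])-p[...,2]-25,0,None)
    W.append(onplane(d,[[(u*w).sum()/w.sum(),(v*w).sum()/w.sum()]],z)[0,:2])
e=np.mean(W,0)-[0.45863836,0.0817499]; print('nut',np.degrees(np.arctan2(e[1],e[0])))
E
```

```text
nut 136.6313271492256
```

View pics/s20.png

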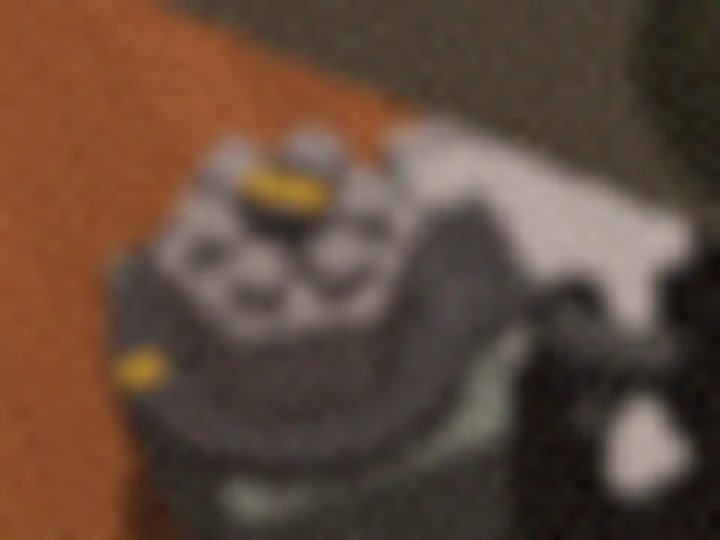

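View pics/t20.png

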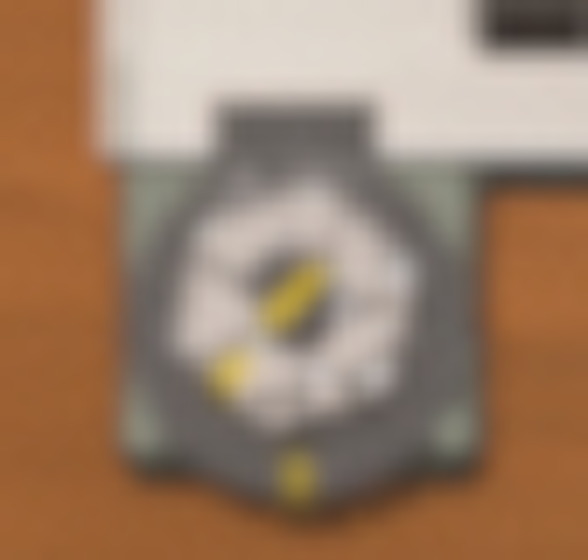

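View pics/top7.png

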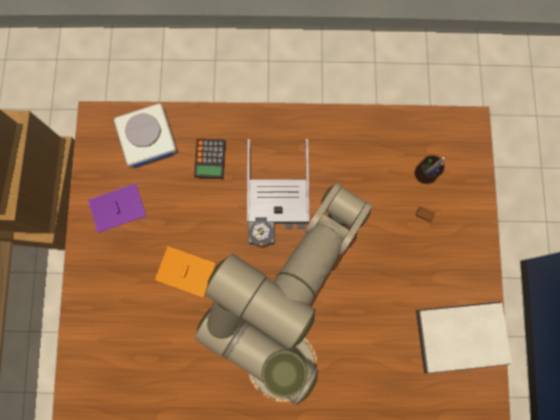

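```bash
python3 - <<'E'
from h import *
for n,off,f,px in(('side',(230,180),12,(253.4,195.3)),('top',(240,210),14,(260.5,230.75))):
    d=cam(n); c=onplane(d,[px],.11)[0]
    x0,y0=off; im=cv2.resize(d['img'][y0:y0+45,x0:x0+50],None,fx=f,fy=f,interpolation=cv2.INTER_CUBIC)[:,:,::-1].copy()
    for k in range(6):
        h=np.radians(138.4+60*k); 
        P=[[c[0]+q*np.cos(h),c[1]+q*np.sin(h),z] for q,z in((12,.104),(23,.104))] if 0 else [[c[0]+q*np.cos(h),c[1]+q*np.sin(h),.104] for q in(.012,.023,.03)]
        p=((proj(d,P)-[x0,y0]+.5)*f).astype(int)
        cv2.line(im,tuple(map(int,p[1])),tuple(map(int,p[2])),(0,255,0) if k not in(0,3) else (255,0,255),1)
        cv2.circle(im,tuple(map(int,p[0])),2,(0,0,255),-1)
    cv2.imwrite(f'pics/ov_{n}.png',im)
E
```

```text
(no output)
```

View pics/ov_side.png

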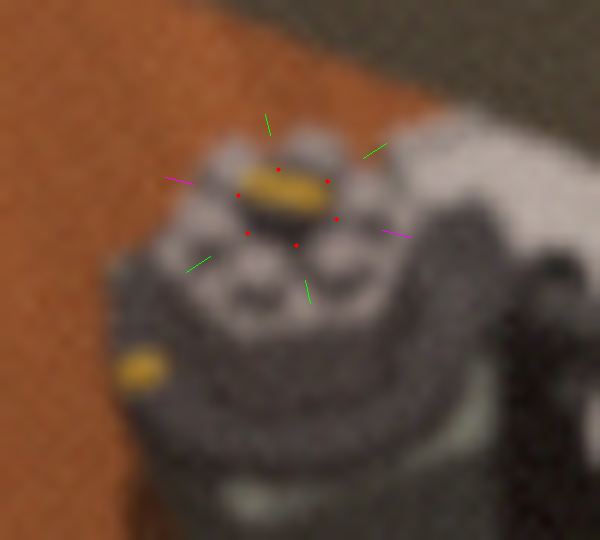

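View pics/ov_top.png

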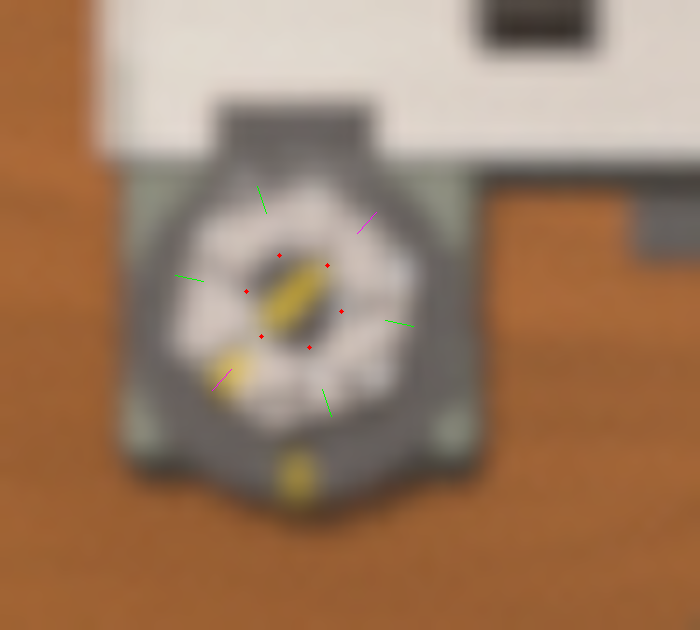

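```bash
python3 -c "
from h import *
print(r.state()['time'],r.state()['wrist_force']); print(r.job_done())"
```

```text
59.7167 [ 0.06507501 -0.02546602  0.25671345]
the job is handed in; nothing more can be done
None
```

The box is packed and shut, and the castle nut is turned past snug to the first slot. I handed the job in at about 60 s of the 210 s.

**What I did**
- I slid the cover back to its stop and laid both large bars flat, about 48 mm either side of centre.
- I laid the grey separator on them with its rib up, then a small bar on each side of the rib. Only two small bars were visible on the desk.
- I pushed the cover shut until it met its stop, then turned the nut clockwise about 147° in two grips. By my estimate that is about 42° past snug.
- I left the calculator and the look-alikes alone.

**Last checks**
- **Packing:** the pictures taken before closing show both small bars flat on the separator, beside the rib.
- **Cover:** the handle moved 150 mm and then held firm against about 20 N, so it is fully shut.
- **Nut:** the stud's yellow line reads about 138.5° (±1°). The jaws that set the nut read 138.4°, and the predicted slots fall between the crown's teeth in both views.
- **Final state:** the arm was clear of everything at hand-in.

**What disagreed or failed**
- The first grasp of the second small bar slipped off, pressing with about 35 N through the fingertips. The second try held.
- The top camera reads the nut's stripe at 136.6°, about 2° from the jaw reading. I put this down to coarse pixels.
- The two cameras differ by up to 5 mm sideways, so I averaged them and used the gripper's own readings where I could.

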